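# File an assortment case back into its row

### The job

Put the loose assortment case that is the same size as those in the wooden tray back into the gap in their row: ease it down between its neighbours so that they move apart without toppling, and press it gently home on the tray's floor; do not let it drop. Then slide the steel bookend up to the row until all the cases stand upright and snug between it and the tray's end. Leave the smaller case and the other parts on the bench where they are.

Things in the scene. Friction and masses are not known exactly. Their poses are not given: they have to be found in the camera images.
- tray: Fixed plywood tray, turned up to 0.2 rad. Origin: centre of the underside, on the bench; z up. Inside 340 mm long (y), 140 mm wide (x). Cases stand on its floor at z = 9 mm. Side walls 9 mm thick, tops at z = 54 mm; end panels 12 mm thick, tops at z = 95 mm, with a hand slot. Inner faces of the ends: y = +170 mm (the row stands against this end) and -170 mm
- case_new: Grey plastic case to be filed, on the bare bench on its long edge, latches up, turned up to 0.35 rad: 120 mm long (x), 32 thick (y), 95 tall (z), about 0.3 kg. Pinch it across its flat faces. Its long edges are rounded (radius 7 mm), so it parts its neighbours when pressed into a narrower gap. Origin: centre of the underside; z up. Either way round is the same
- case_a: Identical case standing in the row; origin and axes as for case_new. Row from the tray's +y end to -y: case_a, case_b, gap, case_c, case_d, case_e, then the bookend 25 to 38 mm off. Cases stand 0 to 3 mm apart, faces square to the tray's y, loose (about 0.3 kg each); they slide, and lean or topple when pushed near the top
- case_b: Identical case standing in the row; origin and axes as for case_new, second from the tray's +y end; the gap, 22 to 26 mm wide and so too narrow by 6 to 10 mm, is on its -y side
- case_c: Identical case standing in the row; origin and axes as for case_new, third, on the -y side of the gap
- case_d: Identical case standing in the row; origin and axes as for case_new, fourth
- case_e: Identical case standing in the row; origin and axes as for case_new, last of the row, nearest the bookend
- bookend: Loose grey steel L, about 0.75 kg, on the tray's floor. Plate 110 mm wide (x), 4 thick, 90 tall, flat, its top edge black. Foot 100 wide, 8 thick, 90 back (-y). Origin: bottom centre of the face towards the row (+y); z up. Slides with light friction; pushed too high it tips: push the flat plate from behind at half height (about 45 mm) or lower. Row snug: face 192 mm from the tray's +y end
- case_small: A smaller case of the same make, 92 mm long (x), 24 mm thick (y), 68 mm tall, standing on the bench beside case_new; either of the two may be the nearer to the tray. Not to be moved. Origin: centre of the underside
- bearing: Bystander: steel ball bearing lying flat, 62 mm across, 16 mm high. Origin: centre of the underside
- hub: Bystander: dark steel flanged hub, 68 mm across, 34 mm high. Origin: centre of the underside
- spring: Bystander: dark steel coil spring standing upright, 34 mm across, 50 mm high. Origin: centre of the underside

How it is judged:
On the way, in this order (a step that is already met when the one before it is completed fails the run):
1. the case stands in the gap between its two neighbours, upright and down on the tray's floor (z of case_new in the frame of tray between 0.004 and 0.015 m and y of case_new in the frame of case_b below -0.025 m and y of case_new in the frame of case_c above 0.025 m and x of case_new in the frame of tray between -0.02 and 0.02 m and angle between case_new's own z axis and vertical below 0.15 rad and angle between the y axis of case_new and the y axis of tray, either way round below 0.15 rad), for 0.2 s.
2. the bookend has been slid up and the row stands snug (y of bookend in the frame of tray above -0.032 m), for 0.2 s.
At the end, for the whole second after the job is handed in: The case stands on the tray floor (within 6 mm) between case_b and case_c; all six cases and the bookend are on the floor, within 0.12 rad of upright, at rest; the bookend face is at most 202 mm from the inside of the +y end: 192 mm of cases, at most 10 mm of slack (all of step 1 and angle between each of case_a, case_b, case_c, case_d, case_e, case_new, bookend's own z axis and vertical below 0.12 rad and z of each of case_a, case_b, case_c, case_d, case_e, bookend in the frame of tray below 0.015 m and y of bookend in the frame of tray above -0.032 m and y of case_e in the frame of bookend above 0.01 m and linear speed of each of case_new, bookend below 0.01 m/s); the robot touches nothing.
It fails at once if a case of the row is toppled (leans more than 0.4 rad) (angle between any of case_a, case_b, case_c, case_d, case_e's own z axis and vertical above 0.4 rad).
It fails at once if the case is let fall (loose from the fingers and faster than 0.5 m/s while over 25 mm above the tray's floor) (z of case_new in the frame of tray above 0.034 m and linear speed of case_new above 0.5 m/s and contact force between the fingers and case_new below 0.5 N).
It fails at once if the case is slammed down on the tray (more than 60 N) (contact force between case_new and tray above 60 N).
It fails at once if the smaller case or another part on the bench is disturbed (moved more than 30 mm) (distance of any of case_small, bearing, hub, spring from where it was at the start of the episode above 0.03 m).
It also fails if it takes over 61 s, if anything falls off the work surface, if the arm or the gripper's body presses on something with over 40 N, if the wrist force passes 120 N, or if a joint passes its speed limit or range.

### The arm

A 6-joint arm with a two-finger parallel gripper is mounted at the origin on the work surface. World frame = base frame: x ahead of the robot, y to its left, z up, the work surface at z = 0. Lengths are in m, angles in rad, forces in N, time in s.
With the tool pointing down it reaches from about 0.25 to 0.8 m from the base axis. Payload 3.9 kg.
Tool frame: the origin (TCP) lies midway between the tips of the shut fingers; the grasp point (between the pads) lies 19 mm behind it (grip_point_offset is the distance from the TCP to the grasp point, in m); x points along the fingers, y is the direction in which the jaws open and shut, and the axes are right-handed (so a half turn about x gives the same grasp; the last joint's range is limited). The gripper opens to 85 mm and grips with 20 to 120 N. Pads are 22 mm wide; open, the fingers measure 114 mm over their backs; the gripper's body (76 mm by 85 mm) begins 54 mm behind the grasp point. The pads swing forward as they close: fully open they stand 13 mm farther back than shut.
Start: joints at [-1.248, 0.26, -0.138, 1.173, 0, 1.571], TCP at [0.167, -0.498, 0.231] pointing down, gripper open.
Joint ranges: [-2.78, 2.78], [-0.83, 1.72], [-1.28, 1.37], [-1.9, 2.12], [-1.57, 1.48], [-3.14, 3.14]. Speed limits (rad/s): [2.57, 2.57, 3.14, 3.14, 3.14, 3.14].

### API

Orientations are given as a rotation vector (axis times angle).
In Python, from cell import * gives the robot as it stands. The module is installed in compiled form; this text tells all that it offers.
- The arm moves only by the tool carry_out, never from a script. Its argument "moves" is a list of rows, each a list of 3 entries, a list of its own where there are three numbers: the turn, a rotation vector about the tool's x, y, z in rad, then the shift along the tool's x, y, z in cm, then the opening, from 0 (shut) to 1 (fully open). In form: [[[ax, ay, az], [dx, dy, dz], claw], ...]. A call has 1 to 5 rows; each row is the pose to reach, as a shift and turn from the pose commanded when the call began, along the tool's axes at that moment; what a row does not reach only later rows make up. A row lasts 1/8 s, in which the tool goes at most 62.5 mm and 10.7 degrees, less where a joint would pass 70% of its speed; a pose out of reach is approached as far as the arm can. A call with a gripper value outside its range is refused whole. The fingers move at their own pace and stop on an object; the grip force is fixed at half the most. Time passes only in rows, so rows that repeat a pose let the fingers close. It gives the time, the measured TCP pose, the force and the opening at its end, in the units of the state.
- get_obs(): the state, without advancing time (a new reading comes with each control period).
- grab_frame(name): name is "side" or "top" or "wrist"; returns the picture (384x512x3 uint8, red, green, blue); there is no depth.
- get_calibration(name): a dict with "fovy" (degrees; the focal length in pixels is half the picture's height over the tangent of half this angle, whatever the lens; pixels are square), "cx", "cy" (the principal point, pixels), "distortion" ([k1, k2, p1, p2, k3] as OpenCV has them; the pictures are not rectified), "extrinsics" (4x4, takes a point from world to camera coordinates). Camera axes: x right, y down, z forward; pixel columns grow to the right and rows downward; lengths in m; the calibration is good to about 2 mm. A picture is of the moment at which its call begins: read the wrist's pose just before it. get_calibration takes no time and is no camera call; for the wrist camera it gives the pose at the moment of the call.
- sign_off(): hands the job in, once; it reports no verdict.
The state is a dict: "time": time; "joint_positions": joint angles; "qvel": joint speeds; "effort": joint torques, N m; "eef_pos": TCP position; "orientation": TCP orientation; "wrist_force": force on the tool from outside, world axes, zero at the start; "torque": the same for the moment, N m; "finger_gap": finger opening in m.
Only numpy, scipy, OpenCV 4.12 (cv2) and the standard library are available. Lean on these libraries where they do the work, as an engineer would, in place of code of your own. Each camera call takes 0.05 s, during which the arm holds its last target.

## Working session

There is one attempt and no reset: what is moved stays moved. The work goes in short steps, Python scripts to look and compute and a tool call to move; the robot and the scene stay as the last step left them, time stands still between calls to the robot, and variables do not carry over. Pictures are saved under pics/ and viewed, and the job is handed in when it is done.

Besides the shell and the picture viewer there is one more tool, called after ">>>" by a JSON object that holds its "name" and its "arguments", one argument or row to a line. carry_out: Moves the arm, as the interface text tells. Its arguments: {"type":"object","properties":{"moves":{"type":"array"}},"required":["moves"]}

```bash
mkdir -p pics; ls; python3 - <<'E'
from cell import *
import cv2,numpy as np
print(get_obs())
for n in ["side","top","wrist"]:
    c=get_calibration(n);print(n,c)
    cv2.imwrite(f"pics/{n}0.png",grab_frame(n)[:,:,::-1])
E
```

```text
pics
{'time': 0.0, 'joint_positions': array([-1.24796847e+00,  2.60690255e-01, -1.39410039e-01,  1.17270362e+00,
       -2.27906376e-05,  1.57077881e+00]), 'qvel': array([ 0.00023818, -0.00025582,  0.00023362,  0.00011867, -0.00086758,
        0.00166881]), 'effort': array([-1.55555231e-04, -4.05678105e+01,  2.53922832e+01,  1.85971189e-02,
       -4.31573744e-05,  4.01617513e-06]), 'eef_pos': array([ 0.16632584, -0.49721448,  0.23044615]), 'orientation': array([ 2.04731213,  0.33549334, -2.04802814]), 'wrist_force': array([-0.33899644,  0.30856756,  0.55010161]), 'torque': array([-0.01523803,  0.00715254, -0.01974507]), 'finger_gap': 0.08508657623254187}
side {'fovy': 52.04896823790463, 'cx': 252.98284992527653, 'cy': 188.21445597474678, 'distortion': array([-0.05172093,  0.        ,  0.        ,  0.        ,  0.        ]), 'extrinsics': array([[-0.91047616, -0.41322816,  0.0166025 ,  0.44086963],
       [-0.247147  ,  0.51147972, -0.82298655,  0.15985533],
       [ 0.33158938, -0.75341289, -0.56781819,  0.71242523],
       [ 0.        ,  0.        ,  0.        ,  1.        ]])}
top
[... 156 characters left out ...]
        ]), 'extrinsics': array([[-0.02450483, -0.99937726,  0.02538898, -0.04174071],
       [-0.99583419,  0.022171  , -0.08844612,  0.50364747],
       [ 0.08782815, -0.02745057, -0.99575734,  0.92228245],
       [ 0.        ,  0.        ,  0.        ,  1.        ]])}
wrist {'fovy': 60.497114654813366, 'cx': 251.3321464912969, 'cy': 190.99191623540653, 'distortion': array([0.02660985, 0.        , 0.        , 0.        , 0.        ]), 'extrinsics': array([[ 0.31724391, -0.94834205, -0.00191425, -0.52381633],
       [-0.89745605, -0.30087239,  0.3225654 , -0.04186527],
       [-0.30647828, -0.10061395, -0.94654524,  0.38089172],
       [ 0.        ,  0.        ,  0.        ,  1.        ]])}
```

View pics/top0.png

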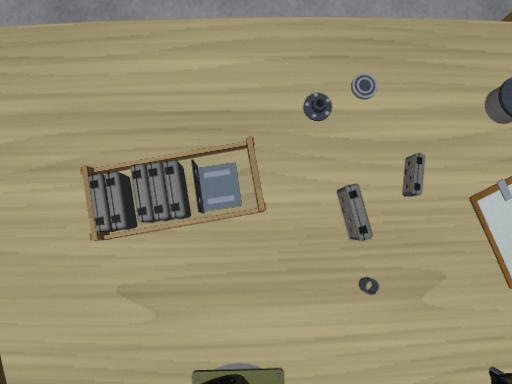

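View pics/side0.png

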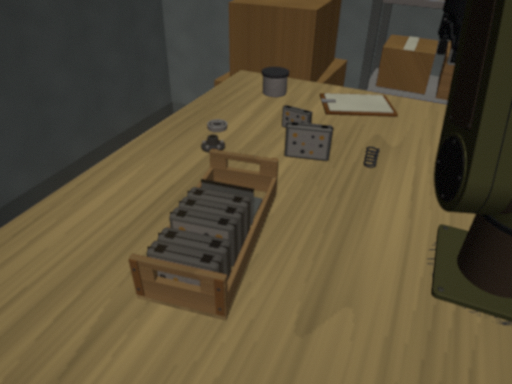

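View pics/wrist0.png

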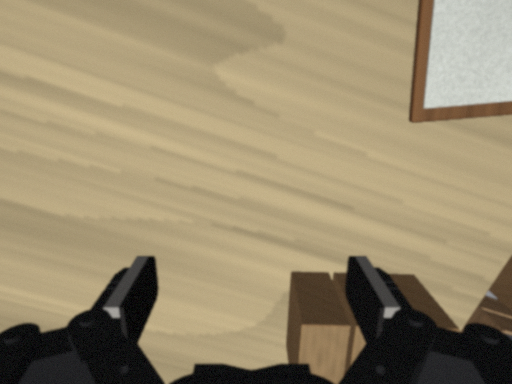

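The top view shows the tray from about (88,170) to (262,210). The row's +y end is on the left, the gap is near (130,195), and the bookend is near (197,187). The large loose case is at (355,212), the small case at (413,175), the spring at (369,286), the hub at (318,106) and the bearing at (364,86).

```bash
cat > h.py <<'E'
from cell import *
import cv2,numpy as np
from scipy.spatial.transform import Rotation as R
def K(c):
    f=192/np.tan(np.radians(c['fovy'])/2); return np.array([[f,0,c['cx']],[0,f,c['cy']],[0,0,1]])
def ray(c,uv):
    uv=np.array(uv,float).reshape(-1,1,2)
    n=cv2.undistortPoints(uv,K(c),c['distortion'])[:,0]
    E=c['extrinsics'];Rm=E[:3,:3]
    d=np.c_[n,np.ones(len(n))]@Rm
    return -Rm.T@E[:3,3],d
def plane(c,uv,z):
    o,d=ray(c,uv); return o+d*((z-o[2])/d[:,2])[:,None]
def tri(c1,p1,c2,p2):
    o1,d1=ray(c1,p1);o2,d2=ray(c2,p2);out=[]
    for a,b in zip(d1,d2):
        a=a/np.linalg.norm(a);b=b/np.linalg.norm(b)
        s=np.linalg.lstsq(np.c_[a,-b],o2-o1,rcond=None)[0]
        P,Q=o1+a*s[0],o2+b*s[1];out.append(np.r_[(P+Q)/2,np.linalg.norm(P-Q)])
    return np.array(out)
def proj(c,P):
    E=c['extrinsics'];return cv2.projectPoints(np.array(P,float).reshape(-1,1,3),cv2.Rodrigues(E[:3,:3])[0],E[:3,3],K(c),c['distortion'])[0][:,0]
def crop(im,x0,y0,x1,y1,s,name):
    o=cv2.resize(im[y0:y1,x0:x1],None,fx=s,fy=s,interpolation=cv2.INTER_CUBIC)
    for x in range((x0+9)//10*10,x1,10):
        cv2.line(o,((x-x0)*s,0),((x-x0)*s,5),(0,0,255),1)
        if x%20==0: cv2.putText(o,str(x),((x-x0)*s,16),0,.4,(0,0,255),1)
    for y in range((y0+9)//10*10,y1,10):
        cv2.line(o,(0,(y-y0)*s),(5,(y-y0)*s),(0,0,255),1)
        if y%20==0: cv2.putText(o,str(y),(6,(y-y0)*s+4),0,.4,(0,0,255),1)
    cv2.imwrite(name,o)
E
python3 - <<'E'
from h import *
t=cv2.imread('pics/top0.png');s=cv2.imread('pics/side0.png')
crop(t,75,130,275,245,4,'pics/t_tray.png')
crop(t,300,130,440,300,3,'pics/t_cases.png')
crop(s,130,140,290,310,3,'pics/s_tray.png')
crop(s,260,90,400,180,5,'pics/s_cases.png')
E
```

```text
(no output)
```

View pics/t_tray.png

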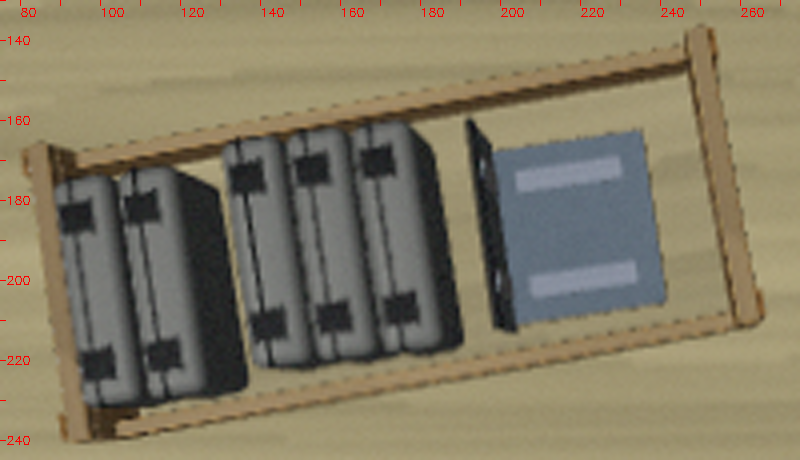

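View pics/t_cases.png

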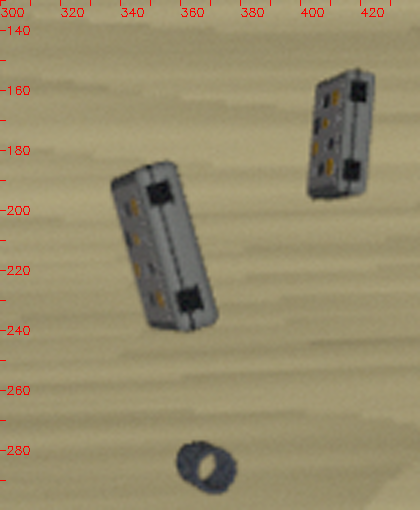

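View pics/s_tray.png

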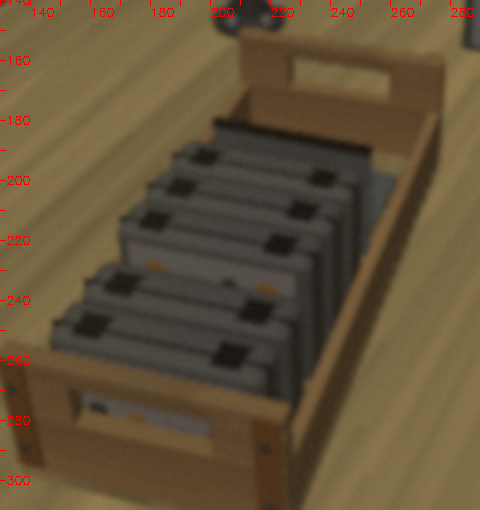

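View pics/s_cases.png

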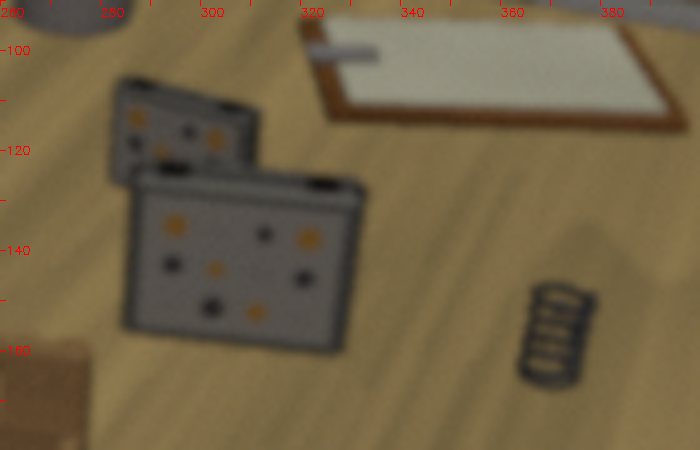

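```bash
python3 - <<'E'
from h import *
np.set_printoptions(precision=4,suppress=True)
ct,cs=get_calibration('top'),get_calibration('side')
T=lambda p:(75+p[0]/4,130+p[1]/4); S=lambda p:(130+p[0]/3,140+p[1]/3)
L={'new':([(353.3,194.3),(363,230)],[(294.8,124),(324.4,126.8)]),
'a':([T((77,217)),T((97,363))],[S((90,326)),S((231,355))]),
'b':([T((142,208)),T((163,355))],[S((121,284)),S((257,312))]),
'c':([T((247,174)),T((268,325))],[S((155,220)),S((281,245))]),
'd':([T((312,168)),T((333,317))],[S((181,187)),S((302,210))]),
'e':([T((379,161)),T((401,308))],[S((205,157)),S((323,178))])}
for k,(p,q) in L.items():
    r=tri(ct,p,cs,q);print(k,r.tolist(), np.linalg.norm(r[0,:3]-r[1,:3]))
    z=0.095 if k=='new' else .104
    w=plane(ct,p,z);m=w.mean(0);d=w[0]-w[1];print('  plane',w[:,:2].ravel(),m[:2],'yaw',np.degrees(np.arctan2(-d[0]*0+d[1],d[0])))
# tray end panel top corners in top view
pts=[T((25,145)),T((48,145)),T((64,440)),T((88,440)),T((688,27)),T((713,27)),T((738,327)),T((762,322))]
print(plane(ct,pts,.095))
# bookend top edge
print(plane(ct,[T((469,120)),T((497,330))],.099))
# foot corners z .017
print(plane(ct,[T((641,130)),T((666,304)),T((495,150)),T((520,325))],.017))
E
```

```text
new [[0.48273718647594993, -0.25203368003160637, 0.09334818772943745, 0.0010077704211124546], [0.40837192923063326, -0.26898293879071183, 0.09419805770155754, 0.0003107773916957031]] 0.0762770682224661
  plane [ 0.4831 -0.2515  0.4082 -0.2688] [ 0.4457 -0.2601] yaw 13.047198768455525
a [[0.5154670894839477, 0.2854690491323105, 0.10237855174101099, 0.00031492962855719775], [0.4391709633750789, 0.2735464571042461, 0.10368569469067257, 0.0015765773105641458]] 0.07723312555231032
  plane [0.5151 0.2848 0.4399 0.2738] [0.4775 0.2793] yaw 8.317354497993977
b [[0.5193399203883594, 0.2512700536049778, 0.10268882357966938, 0.0003787218285317207], [0.4427891749699623, 0.23951421898568248, 0.10314635984024656, 0.001196953090851791]] 0.07744950362099304
  plane [0.519  0.2507 0.4433 0.2395] [0.4812 0.2451] yaw 8.444620273152905
c [[0.5346456798992255, 0.19606099180970912, 0.10256730039133191, 0.0019706030922767097], [0.45709479783177764, 0.185282897855806, 0.10334456174132717, 0.0009856465076973945]] 0.07830013252814177
  plane [0.5353 0.1962 0.4575 0.1853] [0.4964 0.1907] yaw 7.932974816808
d [
[... 214 characters left out ...]
25 0.4609 0.152 ] [0.4993 0.1572] yaw 7.831415379090909
e [[0.540635167681605, 0.1282141248586592, 0.1021998325090652, 0.00022844855592097225], [0.4643026445694778, 0.11712345090898607, 0.10295020976396377, 0.0010514808994575642]] 0.0771376704298624
  plane [0.5405 0.1279 0.4647 0.1172] [0.5026 0.1225] yaw 8.106550960187006
[[ 0.5547  0.3164  0.095 ]
 [ 0.5544  0.3041  0.095 ]
 [ 0.4008  0.2943  0.095 ]
 [ 0.4006  0.2816  0.095 ]
 [ 0.609  -0.0323  0.095 ]
 [ 0.6087 -0.0454  0.095 ]
 [ 0.4515 -0.0545  0.095 ]
 [ 0.4538 -0.067   0.095 ]]
[[0.5615 0.0821 0.099 ]
 [0.4527 0.0689 0.099 ]]
[[ 0.5671 -0.0048  0.017 ]
 [ 0.4682 -0.0169  0.017 ]
 [ 0.5575  0.0779  0.017 ]
 [ 0.4583  0.0651  0.017 ]]
```

```bash
cat >> h.py <<'E'
def toolR(yaw,tilt=0.):
    # tool x down, tool y = horizontal at angle (yaw+90deg) ; tilt: tip leans toward +tool y
    Y=np.array([-np.sin(yaw),np.cos(yaw),0]);X=np.array([0,0,-1.])
    X,Y=np.cos(tilt)*X+np.sin(tilt)*Y, np.cos(tilt)*Y-np.sin(tilt)*X
    return np.c_[X,Y,np.cross(X,Y)]
def rel(pos,Rm):
    o=get_obs();R0=R.from_rotvec(o['orientation']).as_matrix();p=o['eef_pos']
    print('t',round(o['time'],2),'p',p.round(4),'gap',round(o['finger_gap'],4),'F',o['wrist_force'].round(1))
    print('turn',R.from_matrix(R0.T@Rm).as_rotvec().round(3),'shift cm',(R0.T@(np.array(pos)-p)*100).round(2))
E
python3 - <<'E'
from h import *
o=get_obs();R0=R.from_rotvec(o['orientation']).as_matrix();print(R0.round(3))
E=get_calibration('wrist')['extrinsics'];c=-E[:3,:3].T@E[:3,3];print('cam in tool',R0.T@(c-o['eef_pos']))
y=np.radians(13)
rel([.4457,-.2601,.2],toolR(y));rel([.4457,-.2601,.2],toolR(y+np.pi))
E
```

```text
[[-0.     0.317 -0.948]
 [ 0.001 -0.948 -0.317]
 [-1.    -0.001 -0.   ]]
cam in tool [-1.42462913e-01 -1.08019023e-04 -8.32576657e-02]
t 0.15 p [ 0.1664 -0.4974  0.2307] gap 0.0854 F [-0.1  0.6  0.2]
turn [-3.046e+00 -2.000e-03  0.000e+00] shift cm [  3.09 -13.64 -34.02]
t 0.15 p [ 0.1664 -0.4974  0.2307] gap 0.0854 F [-0.1  0.6  0.2]
turn [0.096 0.    0.001] shift cm [  3.09 -13.64 -34.02]
```

>>> {"name": "carry_out", "arguments": {
  "moves": [
    [[0.05, 0, 0], [0.6, -2.5, -6], 1],
    [[0.1, 0, 0], [1.2, -5, -12], 1],
    [[0.1, 0, 0], [1.5, -7.5, -18], 1],
    [[0.1, 0, 0], [1.5, -10, -24], 1],
    [[0.1, 0, 0], [1.5, -12, -30], 1]
  ]
}}

```text
time: 0.78
eef_pos: [0.405, -0.2941, 0.2161]
orientation: [2.103, 0.235, -2.104]
wrist_force: [-0.7, -0.5, -0.0]
finger_gap: 0.0852
```

```bash
python3 - <<'E'
from h import *
y=np.radians(193)
rel([.4457,-.2601,.2],toolR(y))
E
```

```text
t 0.78 p [ 0.405  -0.2941  0.2161] gap 0.0852 F [-0.7 -0.5 -0. ]
turn [-0.004  0.     0.   ] shift cm [ 1.61 -2.42 -4.73]
```

>>> {"name": "carry_out", "arguments": {
  "moves": [
    [[0, 0, 0], [1.6, -2.4, -4.7], 1],
    [[0, 0, 0], [1.6, -2.4, -4.7], 1]
  ]
}}

```text
time: 1.02
eef_pos: [0.4462, -0.2592, 0.1988]
orientation: [2.1, 0.243, -2.103]
wrist_force: [-0.3, 0.2, -0.6]
finger_gap: 0.0853
```

```bash
python3 - <<'E'
from h import *
c=get_calibration('wrist');im=grab_frame('wrist')[:,:,::-1];cv2.imwrite('pics/w1.png',im)
np.save('w1.npy',c,allow_pickle=True)
rel([.4457,-.2601,.2],toolR(np.radians(193)))
E
```

```text
t 1.07 p [ 0.4449 -0.2605  0.1993] gap 0.0852 F [-0.4 -0.6  0.2]
turn [-0.001  0.002  0.001] shift cm [-0.07 -0.02 -0.09]
```

View pics/w1.png

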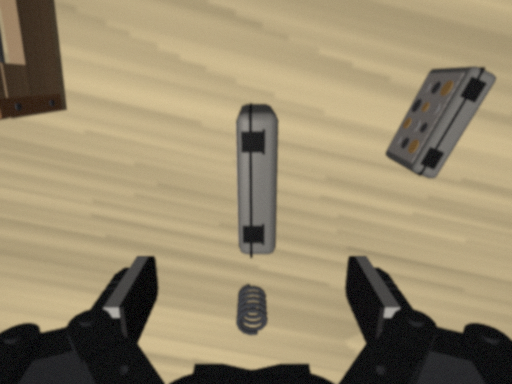

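```bash
python3 - <<'E'
from h import *
im=cv2.imread('pics/w1.png')
crop(im,220,90,300,270,3,'pics/w1c.png')
c=np.load('w1.npy',allow_pickle=True).item()
g=cv2.cvtColor(im,cv2.COLOR_BGR2GRAY).astype(int)
for r in (170,190,205): print(r,[ (x,g[r,x]) for x in range(230,284,2)])
for r in (170,205):
  print(plane(c,[(237,r),(277,r)],.088).round(4).tolist())
o=get_obs()
print(plane(c,[(257,104),(257,254)],.088).round(4))
w=plane(c,[(253,142),(253,234)],.095);print(w, w.mean(0))
ct=get_calibration('top')
print('tri latch',tri(ct,[(353.3,194.3),(363,230)],c,[(253,142),(253,234)]).round(4))
E
```

```text
170 [(230, np.int64(182)), (232, np.int64(179)), (234, np.int64(176)), (236, np.int64(163)), (238, np.int64(106)), (240, np.int64(117)), (242, np.int64(127)), (244, np.int64(137)), (246, np.int64(135)), (248, np.int64(117)), (250, np.int64(56)), (252, np.int64(100)), (254, np.int64(127)), (256, np.int64(124)), (258, np.int64(125)), (260, np.int64(122)), (262, np.int64(119)), (264, np.int64(119)), (266, np.int64(118)), (268, np.int64(118)), (270, np.int64(113)), (272, np.int64(98)), (274, np.int64(85)), (276, np.int64(91)), (278, np.int64(155)), (280, np.int64(167)), (282, np.int64(170))]
190 [(230, np.int64(169)), (232, np.int64(170)), (234, np.int64(170)), (236, np.int64(159)), (238, np.int64(105)), (240, np.int64(112)), (242, np.int64(127)), (244, np.int64(133)), (246, np.int64(132)), (248, np.int64(117)), (250, np.int64(59)), (252, np.int64(93)), (254, np.int64(123)), (256, np.int64(123)), (258, np.int64(119)), (260, np.int64(119)), (262, np.int64(117)), (264, np.int64(119)), (266, np.int64(119)), (268, np.int64(117)), (270, np.int64(111)), (272, np.int64(97)), (274, np.int64(86))
[... 366 characters left out ...]
int64(118)), (256, np.int64(120)), (258, np.int64(119)), (260, np.int64(119)), (262, np.int64(117)), (264, np.int64(120)), (266, np.int64(119)), (268, np.int64(115)), (270, np.int64(107)), (272, np.int64(97)), (274, np.int64(82)), (276, np.int64(114)), (278, np.int64(160)), (280, np.int64(164)), (282, np.int64(166))]
[[0.4575, -0.2445, 0.088], [0.4648, -0.2755, 0.088]]
[[0.4284, -0.2508, 0.088], [0.4359, -0.283, 0.088]]
[[ 0.5105 -0.2482  0.088 ]
 [ 0.3877 -0.2775  0.088 ]]
[[ 0.48346743 -0.25145361  0.095     ]
 [ 0.40897845 -0.26891508  0.095     ]] [ 0.44622294 -0.26018435  0.095     ]
tri latch [[ 4.832e-01 -2.516e-01  9.410e-02  2.000e-04]
 [ 4.082e-01 -2.691e-01  9.350e-02  1.000e-04]]
```

View pics/w1c.png

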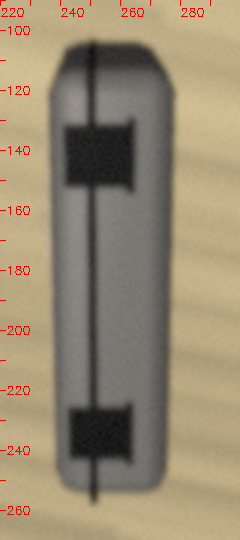

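The wrist view shows the case between columns 237 and 277, with its top from row 104 to 254. At 32 mm wide and 94 mm high, it matches the text. The latches sit 3.5 mm off centre towards +y, so the true centre is (0.447, -0.2635).

```bash
python3 - <<'E'
from h import *
rel([.4467,-.2635,.077],toolR(np.radians(193.1)))
E
```

```text
t 1.07 p [ 0.4449 -0.2605  0.1993] gap 0.0852 F [-0.4 -0.6  0.2]
turn [-0.002  0.002  0.001] shift cm [12.23  0.35 -0.14]
```

>>> {"name": "carry_out", "arguments": {
  "moves": [
    [[0, 0, 0], [5, 0.3, -0.1], 1],
    [[0, 0, 0], [9, 0.3, -0.1], 1],
    [[0, 0, 0], [12.2, 0.3, -0.1], 1],
    [[0, 0, 0], [12.2, 0.3, -0.1], 1],
    [[0, 0, 0], [12.2, 0.3, -0.1], 0]
  ]
}}

```text
time: 1.7
eef_pos: [0.4463, -0.2658, 0.0795]
orientation: [2.105, 0.233, -2.103]
wrist_force: [0.8, -1.0, -0.3]
finger_gap: 0.0698
```

>>> {"name": "carry_out", "arguments": {
  "moves": [
    [[0, 0, 0], [0, 0, 0], 0],
    [[0, 0, 0], [0, 0, 0], 0],
    [[0, 0, 0], [0, 0, 0], 0],
    [[0, 0, 0], [0, 0, 0], 0],
    [[0, 0, 0], [0, 0, 0], 0]
  ]
}}

```text
time: 2.33
eef_pos: [0.447, -0.2651, 0.0798]
orientation: [2.105, 0.234, -2.101]
wrist_force: [-1.5, 0.1, 5.2]
finger_gap: 0.0309
```

```bash
python3 - <<'E'
from h import *
im=grab_frame('wrist')[:,:,::-1];cv2.imwrite('pics/w2.png',im)
s=grab_frame('side')[:,:,::-1];crop(s,240,60,380,180,5,'pics/s2.png')
rel([.4467,-.2635,.2],toolR(np.radians(193.1)))
E
```

```text
t 2.42 p [ 0.447  -0.2651  0.0798] gap 0.0307 F [-1.   1.   5.4]
turn [-0.006 -0.002 -0.002] shift cm [-12.02  -0.14  -0.03]
```

View pics/w2.png

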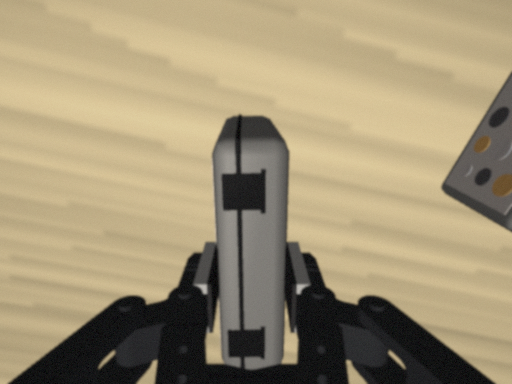

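View pics/s2.png

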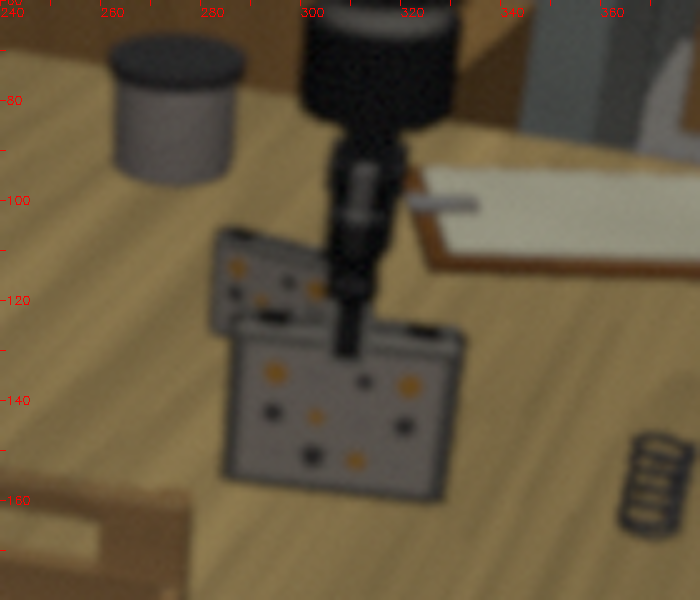

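The pads have the case centred, with a 31 mm gap and the tips about 15 mm below its top. I'll lift next.

>>> {"name": "carry_out", "arguments": {
  "moves": [
    [[0, 0, 0], [-1, 0, 0], 0],
    [[0, 0, 0], [-4, 0, 0], 0],
    [[0, 0, 0], [-8, 0, 0], 0],
    [[0, 0, 0], [-13, 0, 0], 0],
    [[0, 0, 0], [-16, 0, 0], 0]
  ]
}}

```text
time: 3.05
eef_pos: [0.4465, -0.2649, 0.241]
orientation: [2.105, 0.234, -2.101]
wrist_force: [-0.5, -0.3, -4.0]
finger_gap: 0.0303
```

```bash
python3 - <<'E'
from h import *
im=grab_frame('wrist')[:,:,::-1];cv2.imwrite('pics/w3.png',im)
rel([.489,.2146,.24],toolR(np.radians(188.2)))
E
```

```text
t 3.1 p [ 0.448  -0.2658  0.2444] gap 0.03 F [ 0.8 -0.6  0.4]
turn [ 0.08  -0.006 -0.005] shift cm [  0.28 -45.94 -14.61]
```

View pics/w3.png

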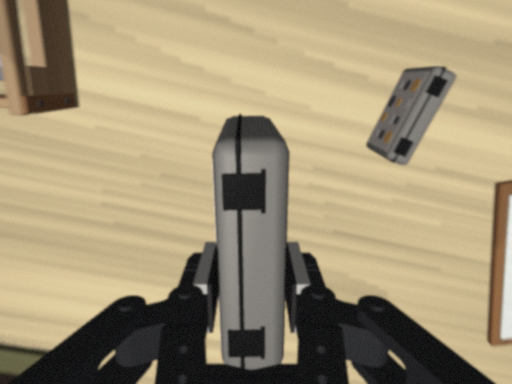

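The case is lifted, and it sits in the hand just as before. Next I'll carry it over to the gap.

>>> {"name": "carry_out", "arguments": {
  "moves": [
    [[0.02, 0, 0], [0, -4, -1.3], 0],
    [[0.04, 0, 0], [0, -9, -2.9], 0],
    [[0.06, 0, 0], [0, -14, -4.5], 0],
    [[0.08, 0, 0], [0, -19, -6], 0],
    [[0.08, 0, 0], [0, -24, -7.6], 0]
  ]
}}

```text
time: 3.72
eef_pos: [0.4663, -0.0122, 0.2374]
orientation: [2.146, 0.153, -2.149]
wrist_force: [1.5, -0.3, -4.0]
finger_gap: 0.03
```

>>> {"name": "carry_out", "arguments": {
  "moves": [
    [[0, 0, 0], [0, -6, -1.9], 0],
    [[0, 0, 0], [0, -12, -3.8], 0],
    [[0, 0, 0], [0, -17, -5.4], 0],
    [[0, 0, 0], [0, -20, -6.4], 0],
    [[0, 0, 0], [0, -20, -6.4], 0]
  ]
}}

```text
time: 4.35
eef_pos: [0.5155, 0.1341, 0.2376]
orientation: [2.112, 0.292, -2.131]
wrist_force: [-0.3, -0.5, -3.3]
finger_gap: 0.0302
```

```bash
python3 - <<'E'
from h import *
rel([.489,.2146,.24],toolR(np.radians(188.2)))
E
```

```text
t 4.35 p [0.5155 0.1341 0.2376] gap 0.0302 F [-0.3 -0.5 -3.3]
turn [0.084 0.005 0.047] shift cm [ 0.16 -8.44  0.77]
```

```bash
python3 - <<'E'
from h import *
o=get_obs();print(o['joint_positions'].round(3),o['qvel'].round(3))
R0=R.from_rotvec(o['orientation']).as_matrix();print(R0.round(3))
E
```

```text
[ 0.226  0.273 -0.105  1.197  0.047  3.141] [0.061 0.042 0.062 0.034 0.036 0.001]
[[-0.014  0.225 -0.974]
 [ 0.045 -0.973 -0.225]
 [-0.999 -0.047  0.003]]
```

Joint 6 has reached its limit, so I'll take the equivalent grasp half a turn back (negative about the tool's x), in place above the tray.

>>> {"name": "carry_out", "arguments": {
  "moves": [
    [[0, 0, 0.047], [0, 0, 0], 0],
    [[-0.18, 0, 0.047], [0, 0, 0], 0],
    [[-0.36, 0, 0.046], [0, 0, 0], 0],
    [[-0.54, 0, 0.045], [0, 0, 0], 0],
    [[-0.72, 0, 0.043], [0, 0, 0], 0]
  ]
}}

```text
time: 4.97
eef_pos: [0.5147, 0.1329, 0.2381]
orientation: [1.663, 0.854, -1.638]
wrist_force: [0.8, -0.2, -2.9]
finger_gap: 0.0302
```

```bash
python3 - <<'E'
from h import *
rel([.489,.2146,.24],toolR(np.radians(8.2)));print(get_obs()['joint_positions'].round(3))
E
```

```text
t 4.97 p [0.5147 0.1329 0.2381] gap 0.0302 F [ 0.8 -0.2 -2.9]
turn [-2.334 -0.005 -0.017] shift cm [-0.13 -6.84 -5.16]
[ 0.248  0.26  -0.121  1.178  0.008  2.439]
```

>>> {"name": "carry_out", "arguments": {
  "moves": [
    [[-0.18, 0, 0], [0, 0, 0], 0],
    [[-0.36, 0, 0], [0, 0, 0], 0],
    [[-0.54, 0, 0], [0, 0, 0], 0],
    [[-0.72, 0, 0], [0, 0, 0], 0],
    [[-0.9, 0, 0], [0, 0, 0], 0]
  ]
}}

```text
time: 5.6
eef_pos: [0.5147, 0.1329, 0.2381]
orientation: [1.012, 1.327, -0.989]
wrist_force: [-0.2, 0.0, -4.8]
finger_gap: 0.0303
```

>>> {"name": "carry_out", "arguments": {
  "moves": [
    [[-0.18, 0, 0], [0, 0, 0], 0],
    [[-0.36, 0, 0], [0, 0, 0], 0],
    [[-0.54, 0, 0], [0, 0, 0], 0],
    [[-0.72, 0, 0], [0, 0, 0], 0],
    [[-0.9, 0, 0], [0, 0, 0], 0]
  ]
}}

```text
time: 6.22
eef_pos: [0.5148, 0.1328, 0.2381]
orientation: [0.316, 1.542, -0.297]
wrist_force: [0.5, -0.3, -3.6]
finger_gap: 0.0297
```

```bash
python3 - <<'E'
from h import *
rel([.489,.2146,.24],toolR(np.radians(8.2)));print(get_obs()['joint_positions'].round(3))
E
```

```text
t 6.22 p [0.5148 0.1328 0.2381] gap 0.0297 F [ 0.5 -0.3 -3.6]
turn [-0.534  0.008 -0.012] shift cm [-0.13  6.58 -5.5 ]
[ 0.248  0.26  -0.121  1.179  0.008  0.639]
```

>>> {"name": "carry_out", "arguments": {
  "moves": [
    [[-0.18, 0, 0], [0, 1.5, -1.2], 0],
    [[-0.36, 0, 0], [0, 3.5, -3], 0],
    [[-0.53, 0, -0.012], [0, 6.6, -5.5], 0],
    [[-0.53, 0, -0.012], [0, 6.6, -5.5], 0],
    [[-0.53, 0, -0.012], [0, 6.6, -5.5], 0]
  ]
}}

```text
time: 6.85
eef_pos: [0.4897, 0.2152, 0.2388]
orientation: [-0.107, 1.56, 0.103]
wrist_force: [-0.3, -0.4, -4.1]
finger_gap: 0.0301
```

```bash
python3 - <<'E'
from h import *
rel([.489,.2146,.20],toolR(np.radians(8.2)));print(get_obs()['joint_positions'].round(3))
np.save('w4.npy',get_calibration('wrist'),allow_pickle=True)
cv2.imwrite('pics/w4.png',grab_frame('wrist')[:,:,::-1])
t=grab_frame('top')[:,:,::-1];s=grab_frame('side')[:,:,::-1]
cv2.imwrite('pics/top4.png',t);cv2.imwrite('pics/side4.png',s)
crop(s,120,100,290,310,3,'pics/s4.png');crop(t,75,130,275,245,4,'pics/t4.png')
E
```

```text
t 6.85 p [0.4897 0.2152 0.2388] gap 0.0301 F [-0.3 -0.4 -4.1]
turn [-0.01   0.008  0.003] shift cm [ 3.88 -0.03 -0.11]
[ 0.417  0.269 -0.106  1.189 -0.005  0.284]
```

View pics/w4.png

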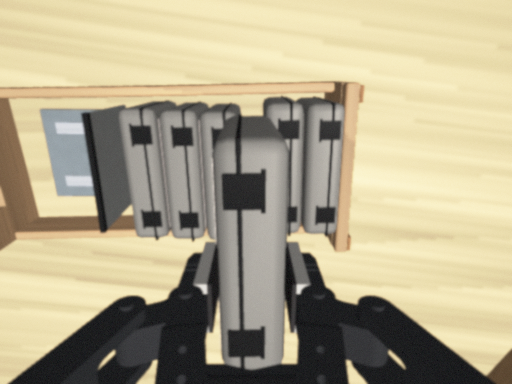

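View pics/s4.png

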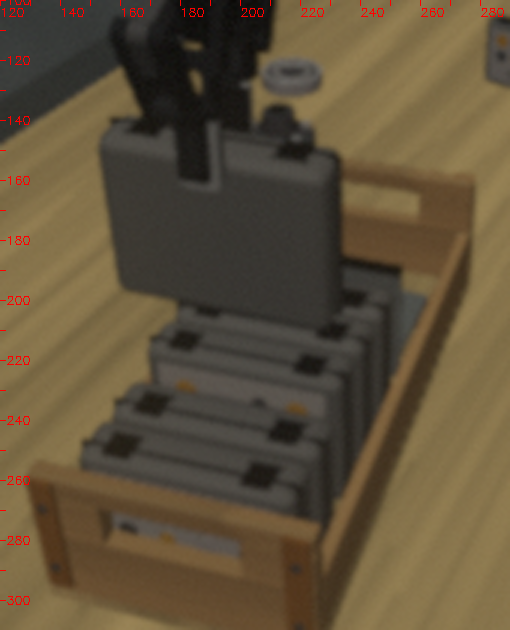

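View pics/t4.png

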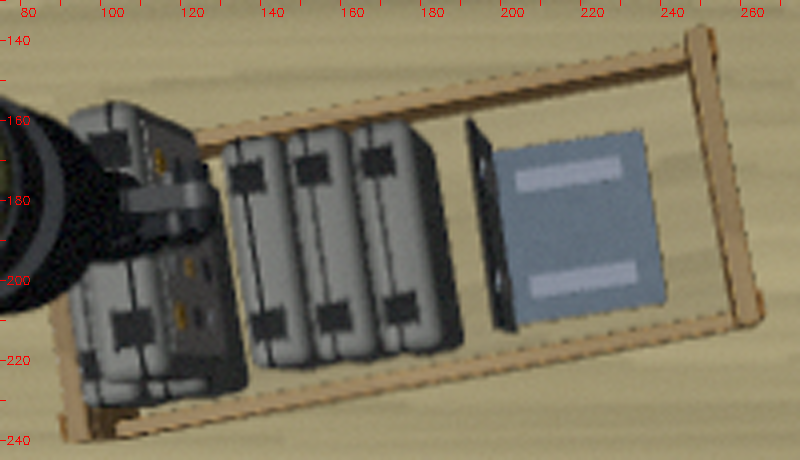

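```bash
python3 - <<'E'
from h import *
im=cv2.imread('pics/w4.png');crop(im,100,80,370,260,3,'pics/w4c.png')
E
```

```text
(no output)
```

View pics/w4c.png

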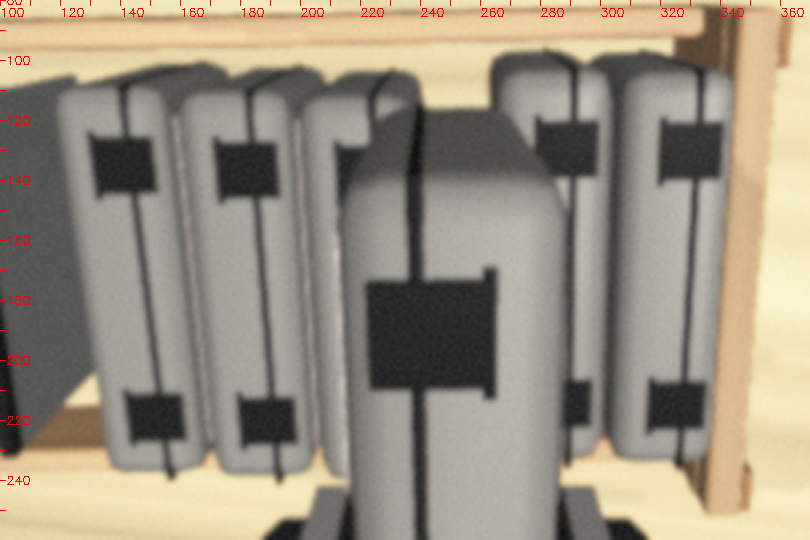

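```bash
python3 - <<'E'
from h import *
c=np.load('w4.npy',allow_pickle=True).item()
C=np.array([.5039,.1247]);th=np.radians(8.2)
M=np.array([[np.cos(th),np.sin(th)],[-np.sin(th),np.cos(th)]])
P=lambda x,y:(100+x/3,80+y/3)
def f(n,pts,z):
    w=plane(c,[P(*p) for p in pts],z); l=(w[:,:2]-C)@M.T; print(n,(l*1000).round(1).tolist())
for n,p in dict(a=[(699,115),(681,450)],b=[(574,115),(569,450)],d=[(250,130),(276,450)],e=[(127,130),(165,450)]).items(): f(n+' seam',p,.103)
f('b left edge,c right edge',[(492,95),(419,105)],.097)
f('endpanel inner top',[(733,100),(705,480)],.095)
f('new seam',[(413,265),(421,430)],.254)
f('new edges (top z)',[(348,215),(567,215)],.247)
o=get_obs();print('tcp',(M@(o['eef_pos'][:2]-C)*1000).round(1))
E
```

```text
a seam [[-51.2, 159.3], [50.8, 161.1]]
b seam [[-51.6, 124.9], [50.5, 126.5]]
d seam [[-48.3, 35.2], [49.8, 35.6]]
e seam [[-48.5, 1.2], [49.4, 1.3]]
b left edge,c right edge [[-56.6, 102.5], [-54.0, 82.0]]
endpanel inner top [[-54.2, 170.4], [65.4, 171.5]]
new seam [[-50.4, 86.8], [-26.5, 87.4]]
new edges (top z) [[-55.7, 77.7], [-55.4, 107.8]]
tcp [-0.8 91.2]
```

The held case is centred on the gap at tray y of about 92 mm. The neighbours' faces are at about 80 and 103 mm, and it is parallel to them. I'll lower it now.

>>> {"name": "carry_out", "arguments": {
  "moves": [
    [[0, 0, 0], [1.5, 0, -0.1], 0],
    [[0, 0, 0], [3.5, 0, -0.1], 0],
    [[0, 0, 0], [4.7, 0, -0.1], 0],
    [[0, 0, 0], [5.2, 0, -0.1], 0],
    [[0, 0, 0], [5.6, 0, -0.1], 0]
  ]
}}

```text
time: 7.62
eef_pos: [0.49, 0.2158, 0.1831]
orientation: [-0.106, 1.558, 0.104]
wrist_force: [-0.2, -0.1, -3.8]
finger_gap: 0.0302
```

>>> {"name": "carry_out", "arguments": {
  "moves": [
    [[0, 0, 0], [0.3, 0, 0], 0],
    [[0, 0, 0], [0.6, 0, 0], 0],
    [[0, 0, 0], [0.9, 0, 0], 0],
    [[0, 0, 0], [1.2, 0, 0], 0],
    [[0, 0, 0], [1.5, 0, 0], 0]
  ]
}}

```text
time: 8.25
eef_pos: [0.4896, 0.2157, 0.1677]
orientation: [-0.107, 1.559, 0.104]
wrist_force: [-0.4, 0.2, -2.9]
finger_gap: 0.0303
```

```bash
python3 - <<'E'
from h import *
rel([.489,.2146,.108],toolR(np.radians(8.2)))
cv2.imwrite('pics/w5.png',grab_frame('wrist')[:,:,::-1])
s=grab_frame('side')[:,:,::-1]
crop(s,120,100,290,310,3,'pics/s5.png')
E
```

```text
t 8.25 p [0.4896 0.2157 0.1677] gap 0.0303 F [-0.4  0.2 -2.9]
turn [-0.008  0.009  0.003] shift cm [ 5.97 -0.09 -0.13]
```

View pics/w5.png

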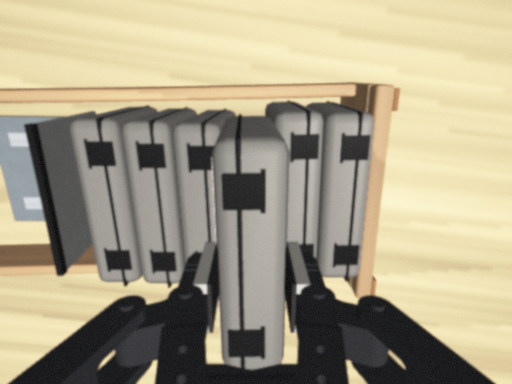

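View pics/s5.png

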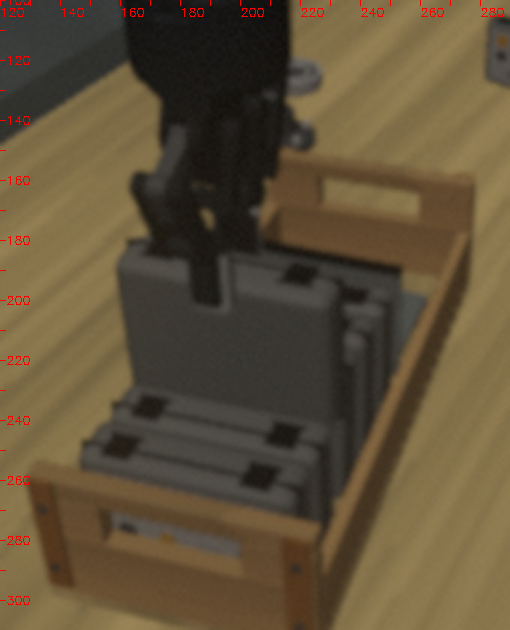

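It has entered the gap by about 16 mm. The vertical force is small and the neighbours look stable, so I'll keep going slowly.

>>> {"name": "carry_out", "arguments": {
  "moves": [
    [[0, 0, 0], [0.3, 0, 0], 0],
    [[0, 0, 0], [0.6, 0, 0], 0],
    [[0, 0, 0], [0.9, 0, 0], 0],
    [[0, 0, 0], [1.2, 0, 0], 0],
    [[0, 0, 0], [1.5, 0, 0], 0]
  ]
}}

```text
time: 8.98
eef_pos: [0.4899, 0.2156, 0.1528]
orientation: [-0.107, 1.559, 0.104]
wrist_force: [-0.2, -1.9, -1.8]
finger_gap: 0.0303
```

>>> {"name": "carry_out", "arguments": {
  "moves": [
    [[0, 0, 0], [0.3, 0, 0], 0],
    [[0, 0, 0], [0.6, 0, 0], 0],
    [[0, 0, 0], [0.9, 0, 0], 0],
    [[0, 0, 0], [1.2, 0, 0], 0],
    [[0, 0, 0], [1.5, 0, 0], 0]
  ]
}}

```text
time: 9.6
eef_pos: [0.49, 0.2154, 0.1378]
orientation: [-0.108, 1.559, 0.104]
wrist_force: [1.0, -4.3, -0.2]
finger_gap: 0.0301
```

```bash
python3 - <<'E'
from h import *
rel([.489,.2146,.108],toolR(np.radians(8.2)))
cv2.imwrite('pics/w6.png',grab_frame('wrist')[:,:,::-1])
s=grab_frame('side')[:,:,::-1]
crop(s,120,100,290,310,3,'pics/s6.png')
E
```

```text
t 9.6 p [0.49   0.2154 0.1378] gap 0.0301 F [ 1.  -4.3 -0.2]
turn [-0.008  0.009  0.003] shift cm [ 2.97 -0.06 -0.14]
```

View pics/w6.png

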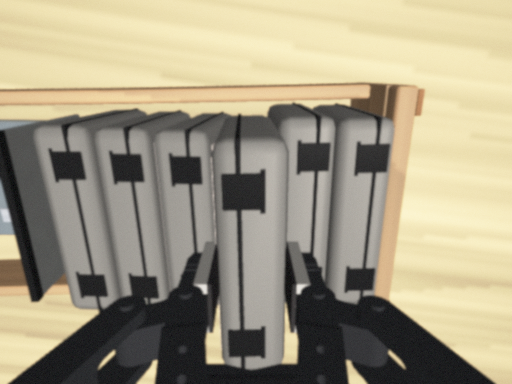

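View pics/s6.png

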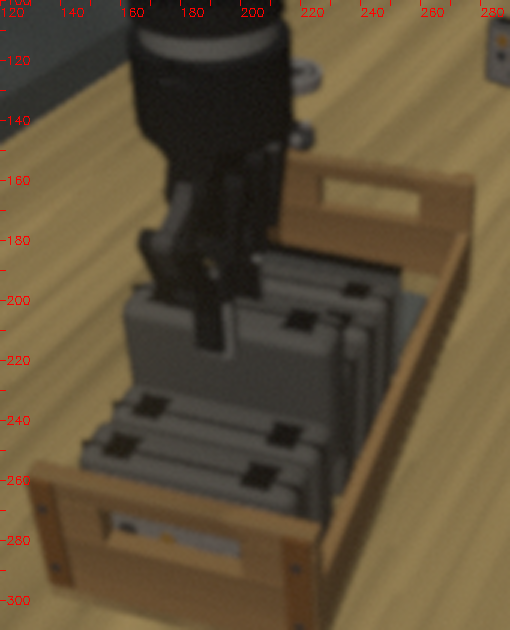

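>>> {"name": "carry_out", "arguments": {
  "moves": [
    [[0, 0, 0], [0.3, -0.1, 0], 0],
    [[0, 0, 0], [0.6, -0.1, 0], 0],
    [[0, 0, 0], [0.9, -0.1, 0], 0],
    [[0, 0, 0], [1.2, -0.1, 0], 0],
    [[0, 0, 0], [1.5, -0.1, 0], 0]
  ]
}}

```text
time: 10.32
eef_pos: [0.4902, 0.2149, 0.1228]
orientation: [-0.107, 1.559, 0.105]
wrist_force: [0.8, -4.4, -2.4]
finger_gap: 0.03
```

>>> {"name": "carry_out", "arguments": {
  "moves": [
    [[0, 0, 0], [0.3, 0, 0], 0],
    [[0, 0, 0], [0.6, 0, 0], 0],
    [[0, 0, 0], [0.9, 0, 0], 0],
    [[0, 0, 0], [1.2, 0, 0], 0],
    [[0, 0, 0], [1.2, 0, 0], 0]
  ]
}}

```text
time: 10.95
eef_pos: [0.49, 0.2145, 0.1104]
orientation: [-0.107, 1.56, 0.104]
wrist_force: [1.0, -3.9, -4.5]
finger_gap: 0.0301
```

```bash
python3 - <<'E'
from h import *
rel([.489,.2146,.108],toolR(np.radians(8.2)))
cv2.imwrite('pics/w7.png',grab_frame('wrist')[:,:,::-1])
s=grab_frame('side')[:,:,::-1]
crop(s,140,160,270,290,5,'pics/s7.png')
E
```

```text
t 10.95 p [0.49   0.2145 0.1104] gap 0.0301 F [ 1.  -3.9 -4.5]
turn [-0.008  0.008  0.003] shift cm [ 0.24  0.02 -0.1 ]
```

View pics/w7.png

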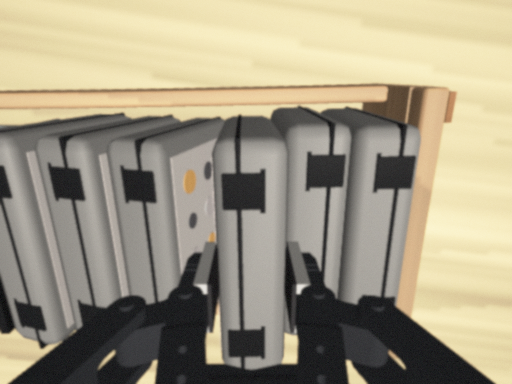

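View pics/s7.png

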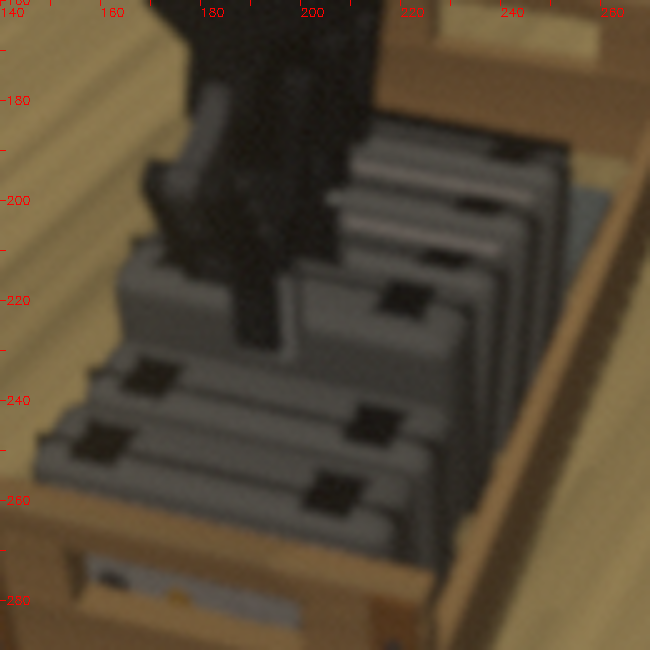

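```bash
python3 - <<'E'
from h import *
im=cv2.imread('pics/w7.png');crop(im,0,90,270,290,3,'pics/w7c.png')
c=get_calibration('wrist')
C=np.array([.5039,.1247]);th=np.radians(8.2)
M=np.array([[np.cos(th),np.sin(th)],[-np.sin(th),np.cos(th)]])
w=plane(c,[(147,225),(170,165),(172,250),(76,225),(18,225),(331,200)],.1);print(((w[:,:2]-C)@M.T*1000).round(1))
E
```

```text
[[-13.8  38.2]
 [-45.1  52.6]
 [  0.6  49.6]
 [-14.2   2.6]
 [-14.5 -26.1]
 [-26.7 130.6]]
```

View pics/w7c.png

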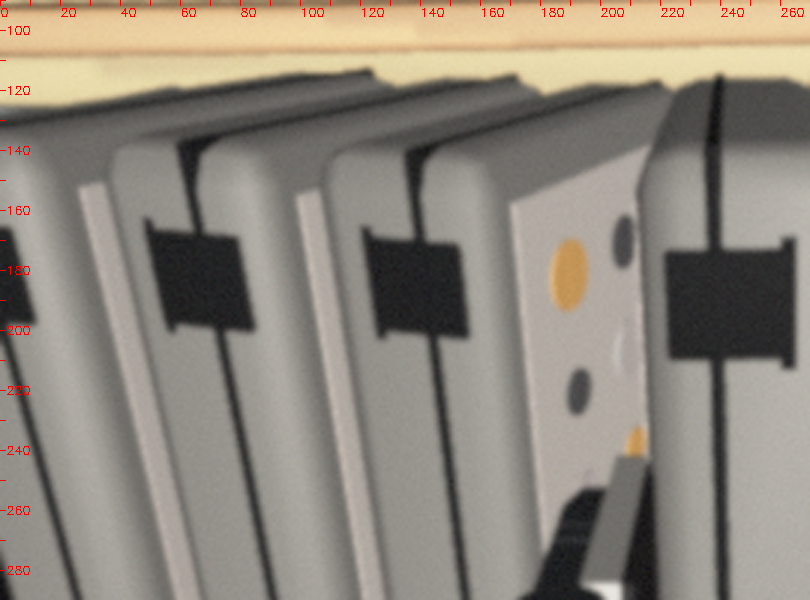

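The new case's bottom is now about 21 mm above the floor. Cases c, d and e have fanned over and rest against the bookend, leaning about 0.3 rad. I'll lower in small steps and watch the force; this pushes c's base back and so reduces the lean.

>>> {"name": "carry_out", "arguments": {
  "moves": [
    [[0, 0, 0], [0.1, 0, 0], 0],
    [[0, 0, 0], [0.2, 0, 0], 0],
    [[0, 0, 0], [0.3, 0, 0], 0],
    [[0, 0, 0], [0.3, 0, 0], 0]
  ]
}}

```text
time: 11.55
eef_pos: [0.4905, 0.2146, 0.1083]
orientation: [-0.107, 1.559, 0.104]
wrist_force: [0.9, -5.2, -2.2]
finger_gap: 0.0305
```

```bash
python3 - <<'E'
from h import *
rel([.489,.2146,.108],toolR(np.radians(8.2)))
t=grab_frame('top')[:,:,::-1]
crop(t,75,130,275,245,4,'pics/t8.png')
E
```

```text
t 11.55 p [0.4905 0.2146 0.1083] gap 0.0305 F [ 0.9 -5.2 -2.2]
turn [-0.008  0.009  0.003] shift cm [ 0.03  0.02 -0.15]
```

View pics/t8.png

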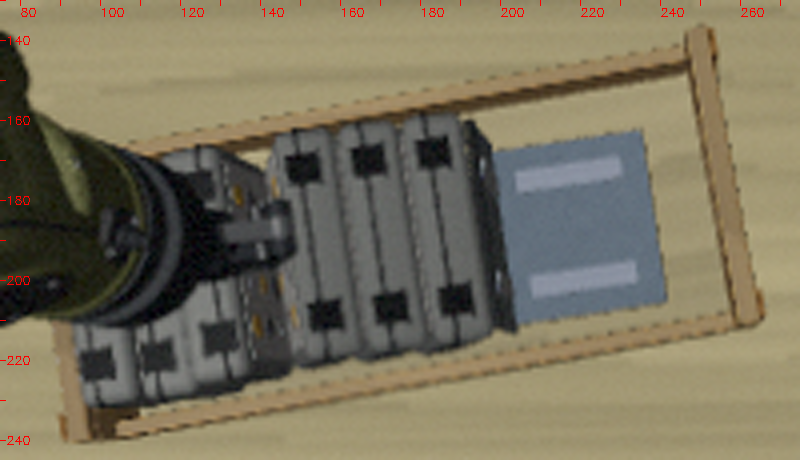

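>>> {"name": "carry_out", "arguments": {
  "moves": [
    [[0, 0, 0], [0.1, 0, 0], 0],
    [[0, 0, 0], [0.2, 0, 0], 0],
    [[0, 0, 0], [0.3, 0, 0], 0],
    [[0, 0, 0], [0.3, 0, 0], 0]
  ]
}}

```text
time: 12.1
eef_pos: [0.491, 0.2147, 0.1059]
orientation: [-0.107, 1.558, 0.105]
wrist_force: [0.2, -6.8, 0.3]
finger_gap: 0.0301
```

```bash
python3 - <<'E'
from h import *
rel([.489,.2146,.102],toolR(np.radians(8.2)))
cv2.imwrite('pics/w9.png',grab_frame('wrist')[:,:,::-1])
s=grab_frame('side')[:,:,::-1]
crop(s,140,160,270,290,5,'pics/s9.png')
E
```

```text
t 12.1 p [0.491  0.2147 0.1059] gap 0.0301 F [ 0.2 -6.8  0.3]
turn [-0.008  0.01   0.002] shift cm [ 0.39  0.01 -0.2 ]
```

View pics/w9.png

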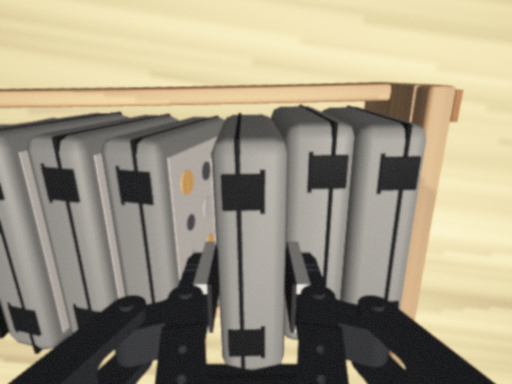

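View pics/s9.png

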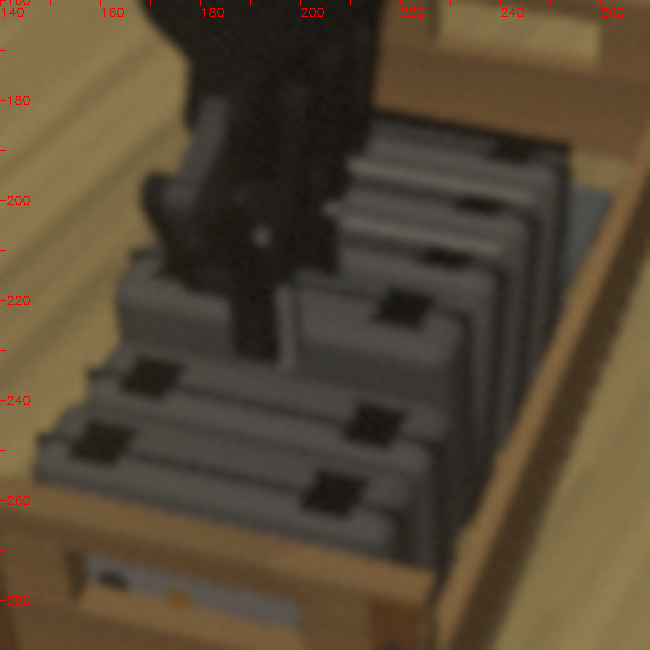

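The upward push now about equals the case's weight, so the neighbours are carrying it and its bottom is about 17 mm above the floor. I'll open only a little, so the finger can't push the leaning c.

>>> {"name": "carry_out", "arguments": {
  "moves": [
    [[0, 0, 0], [0, 0, 0], 0.4],
    [[0, 0, 0], [0, 0, 0], 0.4],
    [[0, 0, 0], [0, 0, 0], 0.45],
    [[0, 0, 0], [0, 0, 0], 0.45]
  ]
}}

```text
time: 12.7
eef_pos: [0.4907, 0.2157, 0.1052]
orientation: [-0.106, 1.558, 0.106]
wrist_force: [0.2, 0.5, 0.2]
finger_gap: 0.0386
```

```bash
python3 - <<'E'
from h import *
rel([.489,.2146,.102],toolR(np.radians(8.2)))
cv2.imwrite('pics/w10.png',grab_frame('wrist')[:,:,::-1])
E
```

```text
t 12.7 p [0.4907 0.2157 0.1052] gap 0.0386 F [0.2 0.5 0.2]
turn [-0.008  0.01   0.001] shift cm [ 0.32 -0.09 -0.19]
```

View pics/w10.png

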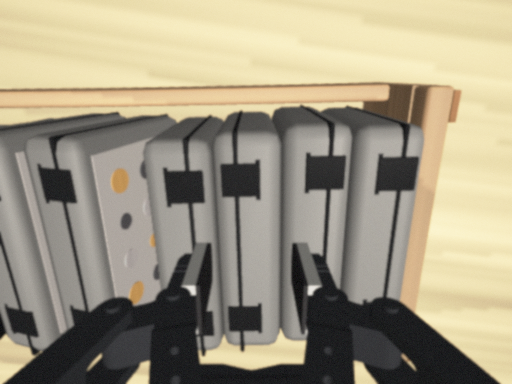

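After release, c swung back upright against the new case, and the new case has sunk to nearly its neighbours' height. I'll back off and look.

>>> {"name": "carry_out", "arguments": {
  "moves": [
    [[0, 0, 0], [-0.5, 0, 0], 0.45],
    [[0, 0, 0], [-2, 0, 0], 0.45],
    [[0, 0, 0], [-5, 0, 0], 0.3],
    [[0, 0, 0], [-9, 0, 0], 0],
    [[0, 0, 0], [-9, 0, 0], 0]
  ]
}}

```text
time: 13.38
eef_pos: [0.4922, 0.2162, 0.1995]
orientation: [-0.104, 1.551, 0.107]
wrist_force: [-0.1, -0.4, -1.0]
finger_gap: -0.0001
```

```bash
python3 - <<'E'
from h import *
np.set_printoptions(suppress=True)
rel([.489,.2146,.115],toolR(np.radians(8.2)))
np.save('w11.npy',get_calibration('wrist'),allow_pickle=True)
im=grab_frame('wrist')[:,:,::-1];cv2.imwrite('pics/w11.png',im)
crop(im,30,80,430,350,2,'pics/w11c.png')
s=grab_frame('side')[:,:,::-1]
crop(s,140,160,270,290,5,'pics/s11.png')
E
```

```text
t 13.38 p [0.4922 0.2162 0.1995] gap -0.0001 F [-0.1 -0.4 -1. ]
turn [-0.008  0.017 -0.   ] shift cm [ 8.44 -0.11 -0.48]
```

View pics/w11c.png

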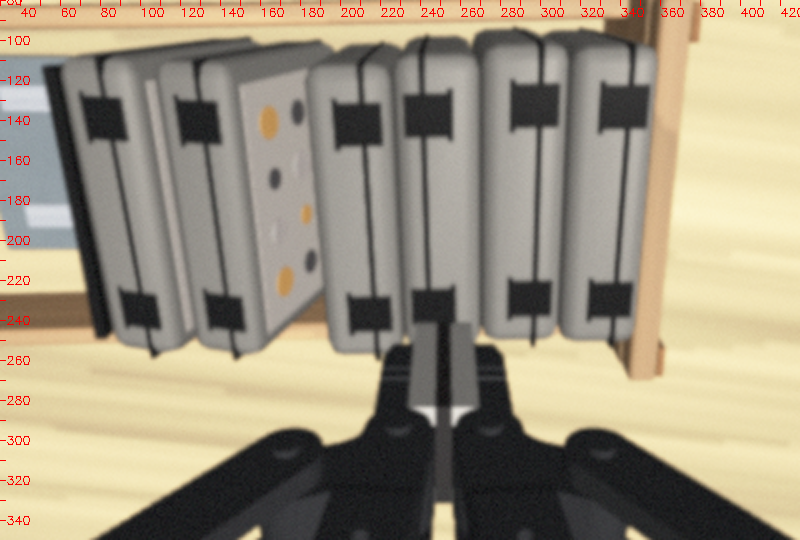

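View pics/s11.png

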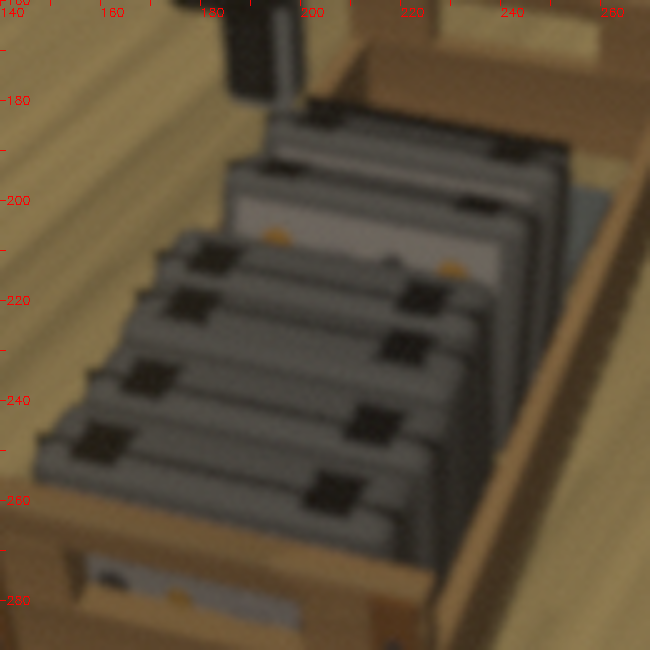

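```bash
python3 - <<'E'
from h import *
np.set_printoptions(suppress=True,precision=1)
c=np.load('w11.npy',allow_pickle=True).item();cs=get_calibration('side')
C=np.array([.5039,.1247]);th=np.radians(8.2)
M=np.array([[np.cos(th),np.sin(th)],[-np.sin(th),np.cos(th)]])
W=lambda p:(30+p[0]/2,80+p[1]/2);S=lambda p:(140+p[0]/5,160+p[1]/5)
D={'e':([(104,118),(140,310)],[(323,120),(515,150)]),'d':([(198,121),(224,312)],[(281,168),(478,205)]),
'c':([(357,124),(370,314)],[(214,258),(423,297)]),'new':([(428,115),(433,306)],[(191,305),(405,347)]),
'b':([(535,106),(530,300)],[(150,378),(373,423)]),'a':([(624,107),(610,300)],[(103,442),(333,493)])}
for k,(p,q) in D.items():
    r=tri(c,[W(x) for x in p],cs,[S(x) for x in q]);l=(r[:,:2]-C)@M.T
    print(k,np.c_[l*1000,r[:,2:]*1000].ravel())
n=plane(c,[W((428,115)),W((433,306))],.104);print((n[:,:2]-C)@M.T*1000)
print(plane(c,[W((438,150)),W((442,250))],.104))
E
```

```text
e [-17.5   7.4 143.4  66.4 -25.2   7.5 151.6  68.3]
d [-12.4  30.2 134.1  69.3 -17.6  26.7 139.1  68.1]
c [ -7.7  76.8 123.1  69.7 -12.5  71.  130.9  68.6]
new [-10.  100.4 120.8  69.5 -12.7  91.3 125.3  69.1]
b [-12.5 136.7 118.9  68.9 -13.2 124.4 121.   70.2]
a [-11.7 167.5 117.6  68.5 -10.7 153.  116.6  70.2]
[[-39.8  87.4]
 [ 36.8  88.2]]
[[0.5 0.2 0.1]
 [0.5 0.2 0.1]]
```

```bash
python3 - <<'E'
from h import *
np.set_printoptions(suppress=True,precision=1)
c=np.load('w11.npy',allow_pickle=True).item();cs=get_calibration('side')
C=np.array([.5039,.1247]);th=np.radians(8.2)
M=np.array([[np.cos(th),np.sin(th)],[-np.sin(th),np.cos(th)]])
W=lambda p:(30+p[0]/2,80+p[1]/2);S=lambda p:(140+p[0]/5,160+p[1]/5)
D={'e':([(104,118),(140,310)],[(323,120),(515,150)]),'d':([(198,121),(224,312)],[(281,168),(478,205)]),
'c':([(357,124),(370,314)],[(214,258),(423,297)]),'new':([(428,115),(433,306)],[(191,305),(405,347)]),
'b':([(535,106),(530,300)],[(150,378),(373,423)]),'a':([(624,107),(610,300)],[(103,442),(333,493)])}
for k,(p,q) in D.items():
    r=tri(c,[W(x) for x in p],cs,[S(x) for x in q[::-1]]);l=(r[:,:2]-C)@M.T
    print(k,np.c_[l*1000,r[:,2:]*1000].ravel())
n=plane(c,[W((438,190))],.104);print((n[:,:2]-C)@M.T*1000,n*1000)
rel([.4907,.2152,.115],toolR(np.radians(8.2)))
E
```

```text
e [-41.4 -27.5 107.    3.   35.5 -27.7 105.3   2.3]
d [-38.4   4.1 102.9   0.8  38.7   4.4 103.2   0.7]
c [-37.4  61.6 104.4   1.3  39.3  62.9 104.4   1.2]
new [-40.3  87.3 103.8   1.2  36.3  88.2 103.7   1.2]
b [-43.5 125.6 104.6   1.4  33.2 126.7 104.4   2. ]
a [-42.7 157.5 104.1   1.4  33.6 158.4 104.5   1.6]
[[-11.6  90.7]] [[479.5 212.9 104. ]]
t 13.47 p [0.5 0.2 0.2] gap 0.0001 F [-0.2  0.4 -0.3]
turn [-0.  0.  0.] shift cm [ 8.1  0.  -0. ]
```

The new case's latches are at z = 104 mm, level with those of a, b and c, so it is on the floor. Its spacing to b is 31 mm and to c is 33 mm. I'll press gently to confirm.

>>> {"name": "carry_out", "arguments": {
  "moves": [
    [[0, 0, 0], [4, 0, 0], 0],
    [[0, 0, 0], [7, 0, 0], 0],
    [[0, 0, 0], [8.6, 0, 0], 0],
    [[0, 0, 0], [9, 0, 0], 0],
    [[0, 0, 0], [9.2, 0, 0], 0]
  ]
}}

```text
time: 14.1
eef_pos: [0.488, 0.2138, 0.1039]
orientation: [-0.108, 1.563, 0.104]
wrist_force: [-9.2, -4.3, 26.8]
finger_gap: 0.0001
```

>>> {"name": "carry_out", "arguments": {
  "moves": [
    [[0, 0, 0], [0.1, 0, 0], 0],
    [[0, 0, 0], [0.2, 0, 0], 0],
    [[0, 0, 0], [0.3, 0, 0], 0]
  ]
}}

```text
time: 14.48
eef_pos: [0.488, 0.2138, 0.1039]
orientation: [-0.107, 1.561, 0.104]
wrist_force: [-12.9, -5.7, 40.7]
finger_gap: 0.0002
```

It presses home at a TCP height of 103.9 mm, which is the right height for a case on the floor. I'll back off straight away.

>>> {"name": "carry_out", "arguments": {
  "moves": [
    [[0, 0, 0], [-1, 0, 0], 0],
    [[0, 0, 0], [-4, 0, 0], 0],
    [[0, 0, 0], [-9, 0, 0], 0],
    [[0, 0, 0], [-10, 0, 0], 0]
  ]
}}

```text
time: 14.98
eef_pos: [0.4913, 0.2157, 0.2028]
orientation: [-0.105, 1.554, 0.106]
wrist_force: [0.9, -0.3, 0.1]
finger_gap: -0.0004
```

```bash
cat >> h.py <<'E'
C=np.array([.5039,.1247]);TH=np.radians(8.2)
M=np.array([[np.cos(TH),np.sin(TH)],[-np.sin(TH),np.cos(TH)]])
def t2w(x,y,z): return np.r_[C+M.T@[x,y],z]
def w2t(p): return np.r_[M@(np.array(p)[:2]-C),p[2]]
E
python3 - <<'E'
from h import *
rel(t2w(-.003,-.095,.2),toolR(TH,.25))
cv2.imwrite('pics/w12.png',grab_frame('wrist')[:,:,::-1])
s=grab_frame('side')[:,:,::-1];crop(s,140,160,270,290,5,'pics/s12.png')
E
```

```text
t 14.97 p [0.4913 0.2157 0.2028] gap -0.0004 F [ 0.9 -0.3  0.1]
turn [-0.007  0.015  0.251] shift cm [  0.29 -18.69  -0.2 ]
```

View pics/s12.png

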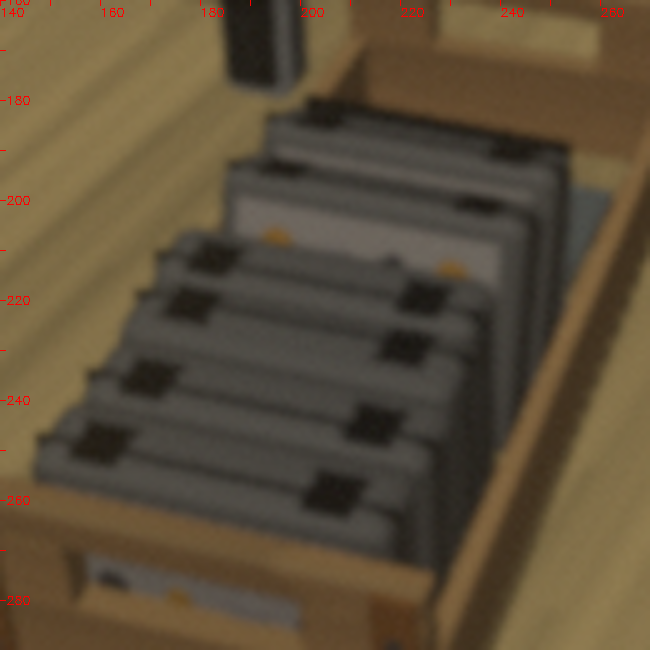

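View pics/w12.png

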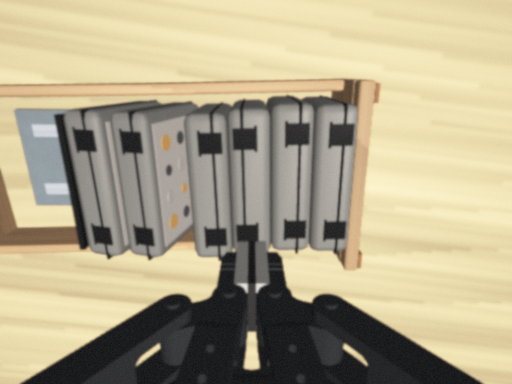

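The scene is unchanged. d and e lean on the bookend, and the other cases are upright. Now I'll go behind the bookend with the tool tilted so the tip leads.

>>> {"name": "carry_out", "arguments": {
  "moves": [
    [[0, 0, 0], [0, -4.5, 0], 0],
    [[0, 0, 0], [0, -9.5, 0], 0],
    [[0, 0, 0.08], [0, -14.5, 0], 0],
    [[0, 0, 0.17], [0, -18.7, 0], 0],
    [[0, 0, 0.25], [0, -18.7, 0], 0]
  ]
}}

```text
time: 15.7
eef_pos: [0.5138, 0.0269, 0.1982]
orientation: [0.095, 1.57, 0.299]
wrist_force: [-0.9, -0.4, 0.0]
finger_gap: -0.0004
```

>>> {"name": "carry_out", "arguments": {
  "moves": [
    [[0, 0, 0], [0, 0, 0], 0],
    [[0, 0, 0], [0, 0, 0], 0]
  ]
}}

```text
time: 15.95
eef_pos: [0.5138, 0.0301, 0.1992]
orientation: [0.088, 1.57, 0.301]
wrist_force: [-0.1, 0.1, 0.5]
finger_gap: 0.0003
```

```bash
python3 - <<'E'
from h import *
print(w2t(get_obs()['eef_pos']))
rel(t2w(-.003,-.095,.035),toolR(TH,.25))
t=grab_frame('top')[:,:,::-1];crop(t,75,130,275,245,4,'pics/t13.png')
s=grab_frame('side')[:,:,::-1];crop(s,140,90,300,250,4,'pics/s13.png')
E
```

```text
[-0.00366272 -0.09503225  0.19916701]
t 15.95 p [0.5138 0.0301 0.1992] gap 0.0003 F [-0.1  0.1  0.5]
turn [-0.006  0.008  0.002] shift cm [15.92 -4.02 -0.04]
```

View pics/s13.png

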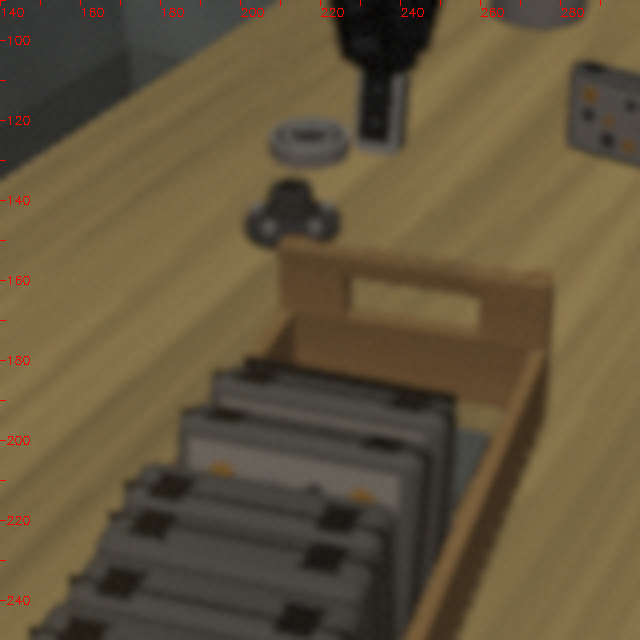

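View pics/t13.png

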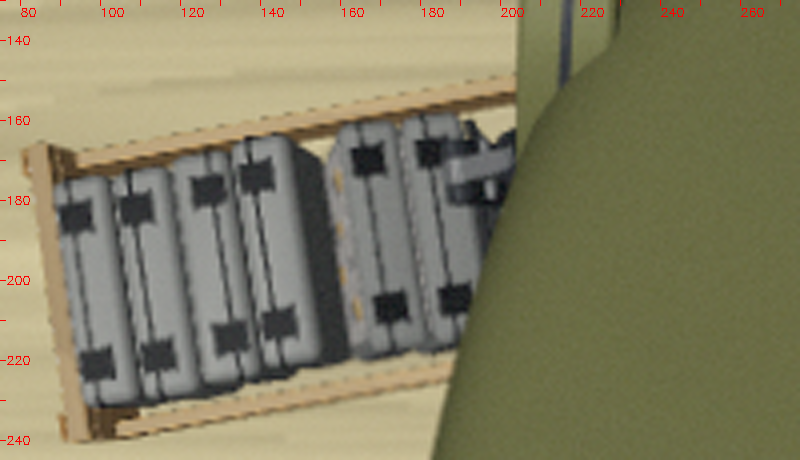

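>>> {"name": "carry_out", "arguments": {
  "moves": [
    [[0, 0, 0], [5, -1, 0], 0],
    [[0, 0, 0], [9.5, -1.8, 0], 0],
    [[0, 0, 0], [13, -2.4, 0], 0],
    [[0, 0, 0], [15.2, -2.9, 0], 0],
    [[0, 0, 0], [16.1, -3.1, 0], 0]
  ]
}}

```text
time: 16.68
eef_pos: [0.5137, 0.0405, 0.0355]
orientation: [0.087, 1.569, 0.303]
wrist_force: [0.4, 0.1, 0.6]
finger_gap: 0.0002
```

```bash
python3 - <<'E'
from h import *
print(w2t(get_obs()['eef_pos']))
rel(t2w(-.003,-.065,.033),toolR(TH,.25))
s=grab_frame('side')[:,:,::-1];crop(s,140,90,300,250,4,'pics/s14.png')
E
```

```text
[-0.00230695 -0.08476773  0.03554826]
t 16.68 p [0.5137 0.0405 0.0355] gap 0.0002 F [0.4 0.1 0.6]
turn [-0.004  0.008  0.002] shift cm [ 0.73  1.85 -0.08]
```

View pics/s14.png

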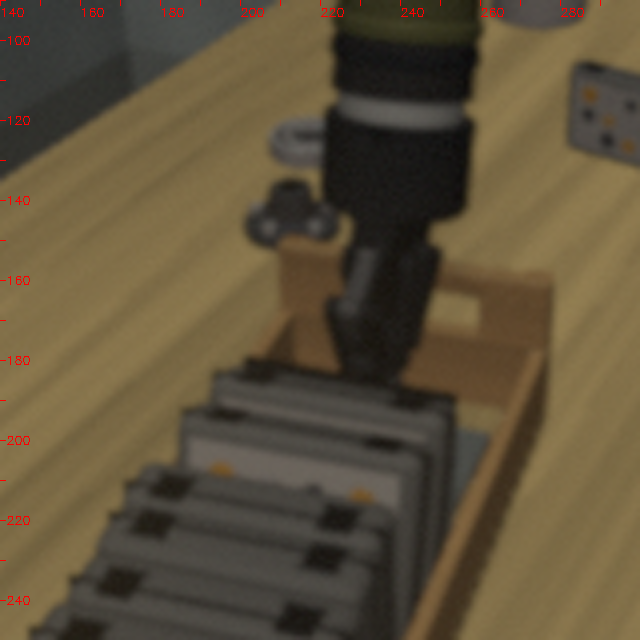

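>>> {"name": "carry_out", "arguments": {
  "moves": [
    [[0, 0, 0], [0.15, 0.5, 0], 0],
    [[0, 0, 0], [0.25, 0.9, 0], 0],
    [[0, 0, 0], [0.33, 1.3, 0], 0],
    [[0, 0, 0], [0.43, 1.7, 0], 0],
    [[0, 0, 0], [0.5, 2, 0], 0]
  ]
}}

```text
time: 17.35
eef_pos: [0.5129, 0.0595, 0.0373]
orientation: [0.088, 1.566, 0.301]
wrist_force: [0.5, -4.1, 2.7]
finger_gap: 0.0002
```

>>> {"name": "carry_out", "arguments": {
  "moves": [
    [[0, 0, 0], [0.08, 0.3, 0], 0],
    [[0, 0, 0], [0.15, 0.6, 0], 0],
    [[0, 0, 0], [0.23, 0.9, 0], 0],
    [[0, 0, 0], [0.3, 1.2, 0], 0],
    [[0, 0, 0], [0.38, 1.5, 0], 0]
  ]
}}

```text
time: 17.98
eef_pos: [0.5094, 0.0752, 0.0364]
orientation: [0.089, 1.568, 0.301]
wrist_force: [0.5, -2.6, 0.5]
finger_gap: -0.0001
```

```bash
python3 - <<'E'
from h import *
print(w2t(get_obs()['eef_pos']))
s=grab_frame('side')[:,:,::-1];crop(s,140,90,300,250,4,'pics/s15.png')
t=grab_frame('top')[:,:,::-1];crop(t,75,130,275,245,4,'pics/t15.png')
E
```

```text
[-0.00161964 -0.04981661  0.03639547]
```

View pics/s15.png

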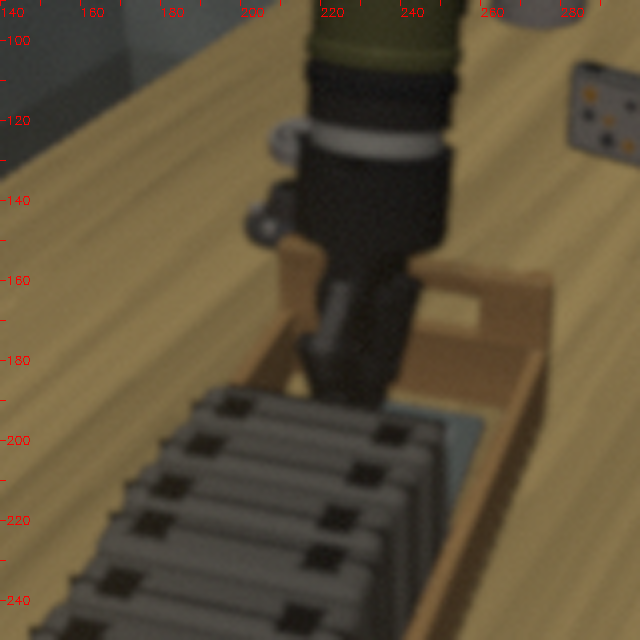

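View pics/t15.png

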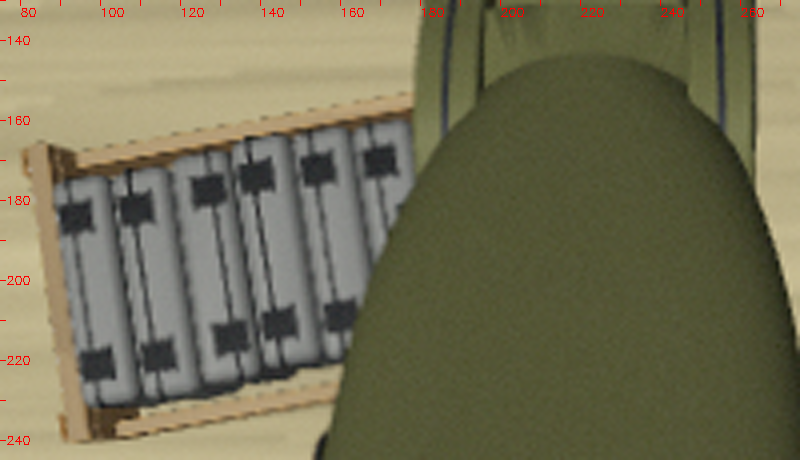

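All the cases now look upright. I'll keep pushing in small steps until the force rises.

>>> {"name": "carry_out", "arguments": {
  "moves": [
    [[0, 0, 0], [0.05, 0.2, 0], 0],
    [[0, 0, 0], [0.1, 0.4, 0], 0],
    [[0, 0, 0], [0.13, 0.5, 0], 0],
    [[0, 0, 0], [0.13, 0.5, 0], 0]
  ]
}}

```text
time: 18.58
eef_pos: [0.5093, 0.0776, 0.0366]
orientation: [0.086, 1.568, 0.296]
wrist_force: [-0.3, -11.5, 3.2]
finger_gap: -0.0005
```

>>> {"name": "carry_out", "arguments": {
  "moves": [
    [[0, 0, 0], [0.05, 0.2, 0], 0],
    [[0, 0, 0], [0.08, 0.3, 0], 0]
  ]
}}

```text
time: 18.82
eef_pos: [0.5093, 0.0775, 0.0366]
orientation: [0.081, 1.568, 0.289]
wrist_force: [-2.0, -26.5, 9.7]
finger_gap: -0.0001
```

The row has stopped against the tray's end. I'll back off and go up the way I came.

>>> {"name": "carry_out", "arguments": {
  "moves": [
    [[0, 0, 0], [-0.15, -0.6, 0], 0],
    [[0, 0, 0], [-0.5, -2, 0], 0],
    [[0, 0, 0], [-0.75, -3, 0], 0],
    [[0, 0, 0], [-0.75, -3, 0], 0]
  ]
}}

```text
time: 19.32
eef_pos: [0.5128, 0.0522, 0.0362]
orientation: [0.09, 1.568, 0.301]
wrist_force: [0.0, -0.8, 0.7]
finger_gap: 0.0
```

>>> {"name": "carry_out", "arguments": {
  "moves": [
    [[0, 0, 0], [-4, 1, 0], 0],
    [[0, 0, 0], [-9, 2.3, 0], 0],
    [[0, 0, 0], [-14, 3.6, 0], 0],
    [[0, 0, 0], [-19, 4.8, 0], 0],
    [[0, 0, 0], [-21, 5.3, 0], 0]
  ]
}}

```text
time: 19.95
eef_pos: [0.5122, 0.0528, 0.2563]
orientation: [0.088, 1.563, 0.302]
wrist_force: [0.3, -0.4, -0.8]
finger_gap: 0.0002
```

```bash
python3 - <<'E'
from h import *
print(w2t(get_obs()['eef_pos']));rel(t2w(-.12,-.09,.25),toolR(TH))
cv2.imwrite('pics/w16.png',grab_frame('wrist')[:,:,::-1])
s=grab_frame('side')[:,:,::-1];crop(s,140,150,290,310,4,'pics/s16.png')
E
```

```text
[-0.00207559 -0.07238466  0.25631395]
t 19.95 p [0.5122 0.0528 0.2563] gap 0.0002 F [ 0.3 -0.4 -0.8]
turn [-0.006  0.014 -0.248] shift cm [  0.    -1.91 -11.79]
```

View pics/s16.png

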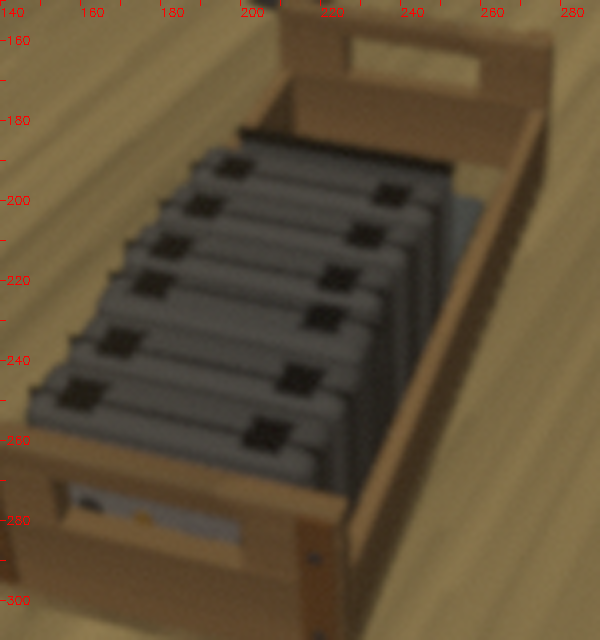

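View pics/w16.png

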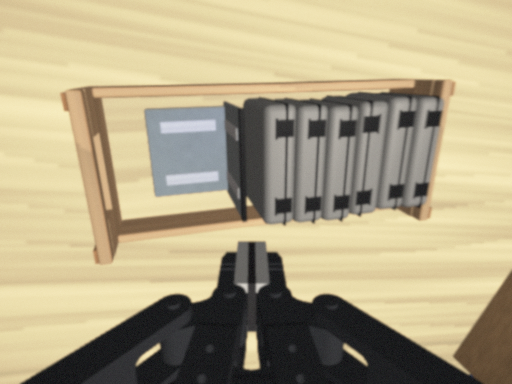

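All the cases stand upright. I'll move the arm aside so the top camera can measure the bookend.

>>> {"name": "carry_out", "arguments": {
  "moves": [
    [[0, 0, 0], [-1, -5, 0], 0],
    [[0, 0, 0], [-1, -10, 0], 0],
    [[0, 0, 0], [-1, -15, 0], 0],
    [[0, 0, 0], [-1, -20, 0], 0],
    [[0, 0, 0], [-1, -25, 0], 0]
  ]
}}

```text
time: 20.68
eef_pos: [0.5437, -0.1911, 0.199]
orientation: [0.09, 1.57, 0.303]
wrist_force: [0.4, 0.3, 0.3]
finger_gap: 0.0001
```

```bash
python3 - <<'E'
from h import *
t=grab_frame('top')[:,:,::-1];cv2.imwrite('pics/top17.png',t);crop(t,75,130,275,245,4,'pics/t17.png')
s=grab_frame('side')[:,:,::-1];cv2.imwrite('pics/side17.png',s);crop(s,190,160,270,240,8,'pics/s17.png')
print(get_obs()['eef_pos'])
E
```

```text
[ 0.54368699 -0.19384621  0.19717196]
```

View pics/t17.png

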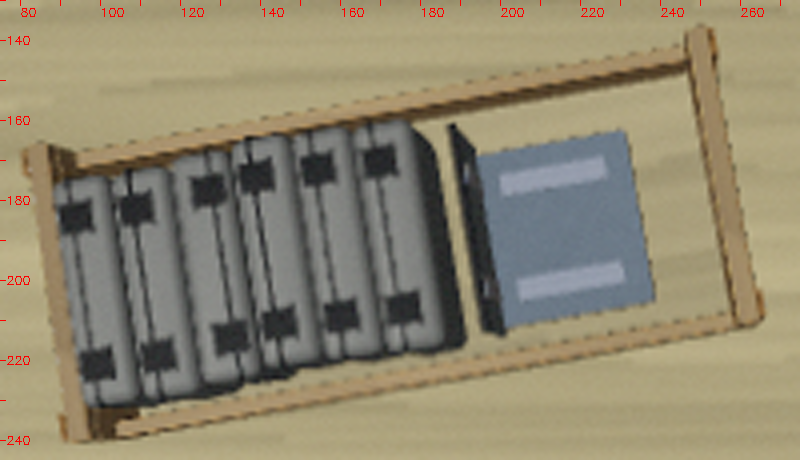

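View pics/s17.png

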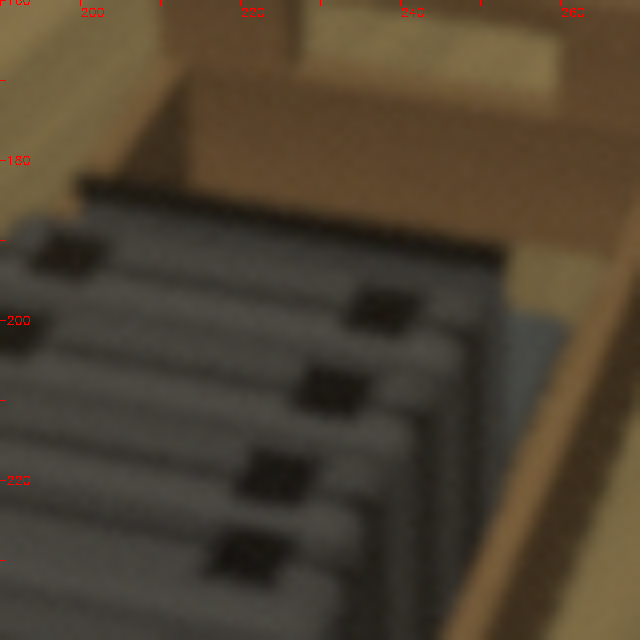

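View pics/top17.png

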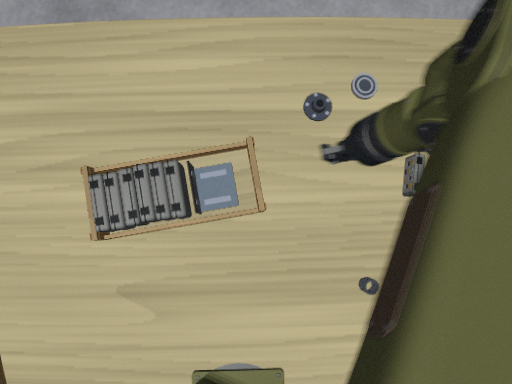

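The top view shows the bookend moved only about 8 mm, so its face is near tray y = -41 mm. Part of my push went through the gripper's spread links onto the top of the row rather than the fingertips onto the plate. I'll push again with the tool turned 90° so its narrow side faces the plate.

```bash
cat >> h.py <<'E'
def pushR(tilt):
    yt=np.r_[M.T@[0,1],0];xt=np.r_[M.T@[1,0],0]
    X=np.array([0,0,-1.])*np.cos(tilt)+yt*np.sin(tilt)
    return np.c_[X,xt,np.cross(X,xt)]
E
python3 - <<'E'
from h import *
np.set_printoptions(suppress=True,precision=4)
ct=get_calibration('top')
T=lambda p:(75+p[0]/4,130+p[1]/4)
for q,z in (([(452,124),(485,330)],.099),([(625,130),(655,303),(478,152),(500,327)],.017)):
    print([w2t(p) for p in plane(ct,[T(x) for x in q],z)])
rel(t2w(-.003,-.09,.25),pushR(.25)); print(get_obs()['joint_positions'])
E
```

```text
[array([ 0.0503, -0.0414,  0.099 ]), array([-0.0577, -0.0419,  0.099 ])]
[array([ 0.0456, -0.1283,  0.017 ]), array([-0.0539, -0.1291,  0.017 ]), array([ 0.0468, -0.0443,  0.017 ]), array([-0.0529, -0.0412,  0.017 ])]
t 20.77 p [ 0.5437 -0.1938  0.1972] gap 0.0 F [-0.7  0.  -0.3]
turn [ 1.56   0.006 -0.005] shift cm [ 0.58 23.69  0.03]
[-0.458   0.4652  0.0567  1.2991  0.2092 -0.6033]
```

>>> {"name": "carry_out", "arguments": {
  "moves": [
    [[0.18, 0, 0], [-4, 1, 0], 0],
    [[0.36, 0, 0], [-4, 3, 0], 0],
    [[0.54, 0, 0], [-4, 6, 0], 0],
    [[0.72, 0, 0], [-3.5, 9, 0], 0],
    [[0.9, 0, 0], [-3, 12, 0], 0]
  ]
}}

```text
time: 21.4
eef_pos: [0.5283, -0.0804, 0.2587]
orientation: [0.788, 1.599, -0.429]
wrist_force: [0.1, 0.2, -1.4]
finger_gap: -0.0002
```

```bash
python3 - <<'E'
from h import *
rel(t2w(-.003,-.09,.2),pushR(.25)); print(get_obs()['joint_positions'])
E
```

```text
t 21.4 p [ 0.5283 -0.0804  0.2587] gap -0.0002 F [ 0.1  0.2 -1.4]
turn [ 0.659  0.003 -0.008] shift cm [ 8.57  6.14 -7.69]
[-0.28823167  0.33531259  0.01398353  1.34794561  0.23000415  0.47009791]
```

>>> {"name": "carry_out", "arguments": {
  "moves": [
    [[0.18, 0, 0], [1, 2, -2.6], 0],
    [[0.36, 0, 0], [3, 4, -5], 0],
    [[0.54, 0, 0], [5, 6.1, -7.7], 0],
    [[0.66, 0, -0.008], [8.6, 6.1, -7.7], 0],
    [[0.66, 0, -0.008], [8.6, 6.1, -7.7], 0]
  ]
}}

```text
time: 22.02
eef_pos: [0.5106, 0.0345, 0.1976]
orientation: [1.261, 1.471, -0.986]
wrist_force: [-1.5, 0.7, 0.4]
finger_gap: 0.0001
```

```bash
python3 - <<'E'
from h import *
print(w2t(get_obs()['eef_pos']))
rel(t2w(-.003,-.085,.035),pushR(.25)); print(get_obs()['joint_positions'])
cv2.imwrite('pics/w18.png',grab_frame('wrist')[:,:,::-1])
E
```

```text
[-0.00618869 -0.09019555  0.19761113]
t 22.02 p [0.5106 0.0345 0.1976] gap 0.0001 F [-1.5  0.7  0.4]
turn [0.007 0.003 0.005] shift cm [15.89  0.37  3.48]
[-0.08175321  0.29492911 -0.20551335  1.13139846  0.23989881  1.33098184]
```

View pics/w18.png

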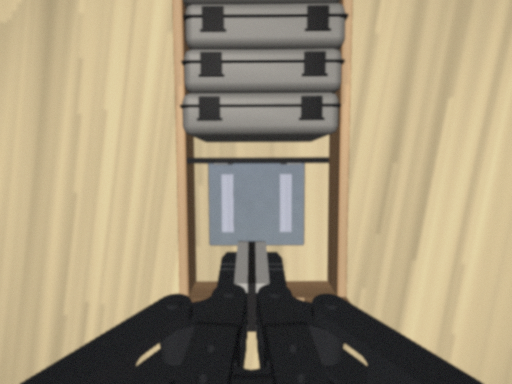

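The view is along the tray: bookend edge at row 160, e's lower face at row 135, fingers centred. Descending behind the plate.

>>> {"name": "carry_out", "arguments": {
  "moves": [
    [[0, 0, 0], [5, 0.1, 1.1], 0],
    [[0, 0, 0], [9.5, 0.2, 2.1], 0],
    [[0, 0, 0], [13, 0.3, 2.8], 0],
    [[0, 0, 0], [15.2, 0.4, 3.3], 0],
    [[0, 0, 0], [16, 0.4, 3.5], 0]
  ]
}}

```text
time: 22.7
eef_pos: [0.5181, 0.0379, 0.0365]
orientation: [1.266, 1.463, -0.983]
wrist_force: [-0.5, 0.6, -0.2]
finger_gap: -0.0
```

```bash
python3 - <<'E'
from h import *
print(w2t(get_obs()['eef_pos']))
rel(t2w(-.003,-.04,.033),pushR(.25))
cv2.imwrite('pics/w19.png',grab_frame('wrist')[:,:,::-1])
E
```

```text
[ 0.00167051 -0.08793722  0.03654771]
t 22.7 p [0.5181 0.0379 0.0365] gap -0.0 F [-0.5  0.6 -0.2]
turn [ 0.005  0.004 -0.002] shift cm [ 1.51 -0.45 -4.57]
```

View pics/w19.png

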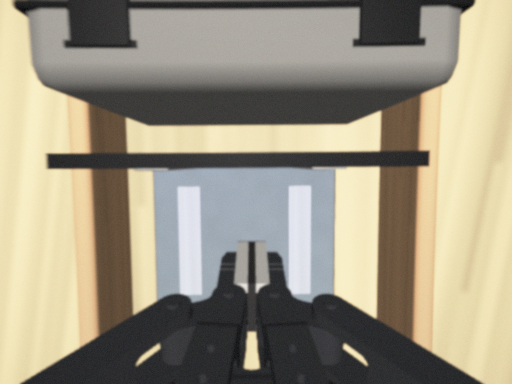

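>>> {"name": "carry_out", "arguments": {
  "moves": [
    [[0, 0, 0], [0.2, 0, -0.8], 0],
    [[0, 0, 0], [0.4, -0.1, -1.6], 0],
    [[0, 0, 0], [0.6, -0.1, -2.3], 0],
    [[0, 0, 0], [0.73, -0.1, -2.8], 0],
    [[0, 0, 0], [0.83, -0.1, -3.2], 0]
  ]
}}

```text
time: 23.38
eef_pos: [0.5123, 0.0714, 0.037]
orientation: [1.266, 1.462, -0.982]
wrist_force: [-0.1, 0.2, -0.2]
finger_gap: 0.0003
```

>>> {"name": "carry_out", "arguments": {
  "moves": [
    [[0, 0, 0], [0.06, 0, -0.25], 0],
    [[0, 0, 0], [0.13, 0, -0.5], 0],
    [[0, 0, 0], [0.19, 0, -0.75], 0],
    [[0, 0, 0], [0.25, 0, -1], 0],
    [[0, 0, 0], [0.25, 0, -1], 0]
  ]
}}

```text
time: 24.0
eef_pos: [0.5109, 0.0814, 0.0368]
orientation: [1.266, 1.463, -0.982]
wrist_force: [1.0, -2.6, 1.5]
finger_gap: -0.0
```

```bash
python3 - <<'E'
from h import *
print(w2t(get_obs()['eef_pos']))
cv2.imwrite('pics/w20.png',grab_frame('wrist')[:,:,::-1])
E
```

```text
[ 0.00074005 -0.04388844  0.0368378 ]
```

View pics/w20.png

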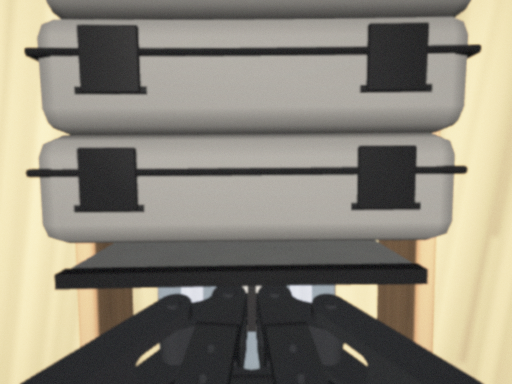

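>>> {"name": "carry_out", "arguments": {
  "moves": [
    [[0, 0, 0], [0.05, 0, -0.2], 0],
    [[0, 0, 0], [0.1, 0, -0.4], 0],
    [[0, 0, 0], [0.15, 0, -0.6], 0],
    [[0, 0, 0], [0.15, 0, -0.6], 0]
  ]
}}

```text
time: 24.55
eef_pos: [0.5097, 0.0876, 0.0368]
orientation: [1.266, 1.463, -0.983]
wrist_force: [0.2, -2.7, 1.0]
finger_gap: -0.0001
```

```bash
python3 - <<'E'
from h import *
o=get_obs();print(w2t(o['eef_pos']),o['wrist_force'])
cv2.imwrite('pics/w21.png',grab_frame('wrist')[:,:,::-1])
E
```

```text
[ 0.0004893  -0.0375878   0.03676935] [ 0.15358967 -2.65269677  1.01411581]
```

View pics/w21.png

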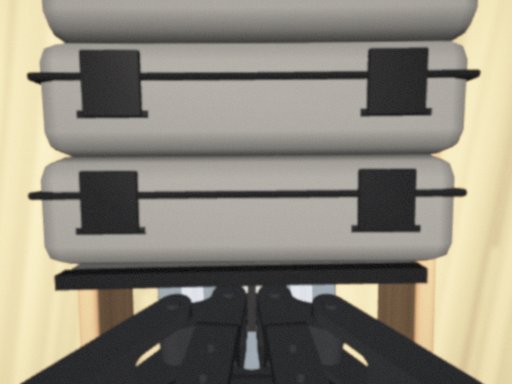

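Only a few millimetres remain.

>>> {"name": "carry_out", "arguments": {
  "moves": [
    [[0, 0, 0], [0.03, 0, -0.1], 0],
    [[0, 0, 0], [0.05, 0, -0.2], 0],
    [[0, 0, 0], [0.08, 0, -0.3], 0],
    [[0, 0, 0], [0.08, 0, -0.3], 0]
  ]
}}

```text
time: 25.1
eef_pos: [0.5095, 0.0902, 0.0367]
orientation: [1.266, 1.462, -0.983]
wrist_force: [1.6, -4.5, 0.6]
finger_gap: 0.0001
```

>>> {"name": "carry_out", "arguments": {
  "moves": [
    [[0, 0, 0], [0.03, 0, -0.1], 0],
    [[0, 0, 0], [0.05, 0, -0.2], 0],
    [[0, 0, 0], [0.05, 0, -0.2], 0]
  ]
}}

```text
time: 25.48
eef_pos: [0.5095, 0.0904, 0.0367]
orientation: [1.264, 1.458, -0.986]
wrist_force: [0.4, -9.5, 3.7]
finger_gap: -0.0
```

```bash
python3 - <<'E'
from h import *
o=get_obs();print(w2t(o['eef_pos']),o['wrist_force'])
cv2.imwrite('pics/w22.png',grab_frame('wrist')[:,:,::-1])
E
```

```text
[ 0.00068435 -0.03475551  0.03671416] [ 0.44285881 -9.51329958  3.70953504]
```

View pics/w22.png

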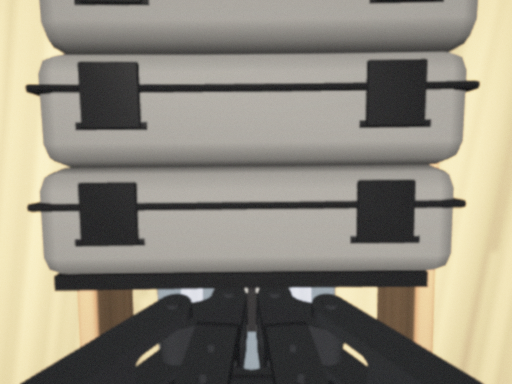

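The bookend is now flush against e, and the force climbs with no further motion. I'll back off.

>>> {"name": "carry_out", "arguments": {
  "moves": [
    [[0, 0, 0], [-0.1, 0, 0.4], 0],
    [[0, 0, 0], [-0.5, 0, 2], 0],
    [[0, 0, 0], [-1, 0, 4], 0],
    [[0, 0, 0], [-1, 0, 4], 0]
  ]
}}

```text
time: 26.02
eef_pos: [0.5154, 0.0505, 0.0365]
orientation: [1.268, 1.462, -0.984]
wrist_force: [0.0, -0.2, 0.2]
finger_gap: 0.0003
```

>>> {"name": "carry_out", "arguments": {
  "moves": [
    [[0, 0, 0], [-4, 0, -1], 0],
    [[0, 0, 0], [-9, 0, -2.3], 0],
    [[0, 0, 0], [-14, 0, -3.6], 0],
    [[0, 0, 0], [-19, 0, -4.8], 0],
    [[0, 0, 0], [-21, 0, -5.3], 0]
  ]
}}

```text
time: 26.65
eef_pos: [0.5153, 0.0524, 0.2567]
orientation: [1.268, 1.46, -0.978]
wrist_force: [0.3, -0.8, 0.1]
finger_gap: 0.0001
```

>>> {"name": "carry_out", "arguments": {
  "moves": [
    [[0, 0, 0], [-1, 0, 5], 0],
    [[0, 0, 0], [-1, 0, 10], 0],
    [[0, 0, 0], [-1, 0, 15], 0],
    [[0, 0, 0], [-1, 0, 20], 0],
    [[0, 0, 0], [-1, 0, 20], 0]
  ]
}}

```text
time: 27.28
eef_pos: [0.5429, -0.1448, 0.2126]
orientation: [1.27, 1.463, -0.987]
wrist_force: [0.4, 0.8, 0.2]
finger_gap: -0.0001
```

```bash
python3 - <<'E'
from h import *
t=grab_frame('top')[:,:,::-1];cv2.imwrite('pics/top23.png',t);crop(t,75,130,275,245,4,'pics/t23.png')
s=grab_frame('side')[:,:,::-1];crop(s,140,150,290,310,4,'pics/s23.png')
print(get_obs()['eef_pos'],get_obs()['time'])
E
```

```text
[ 0.542729   -0.14215991  0.21395648] 27.375
```

View pics/t23.png

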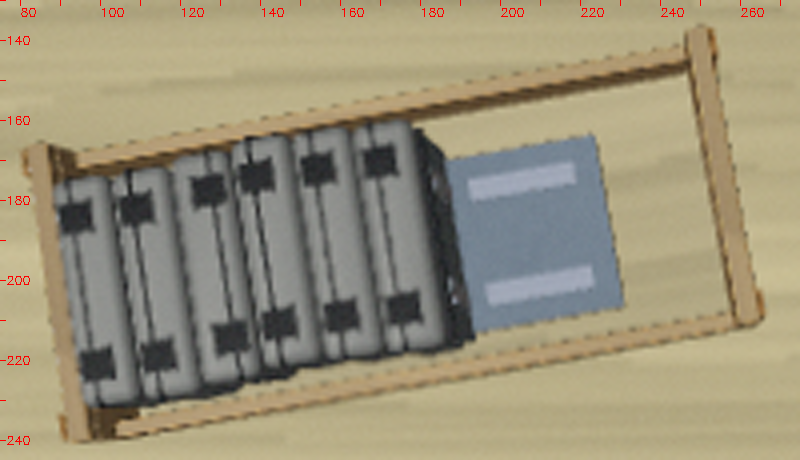

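View pics/s23.png

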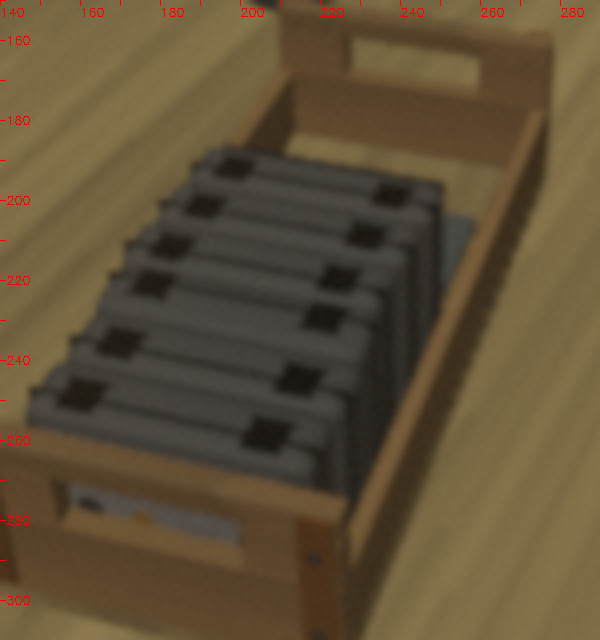

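View pics/top23.png

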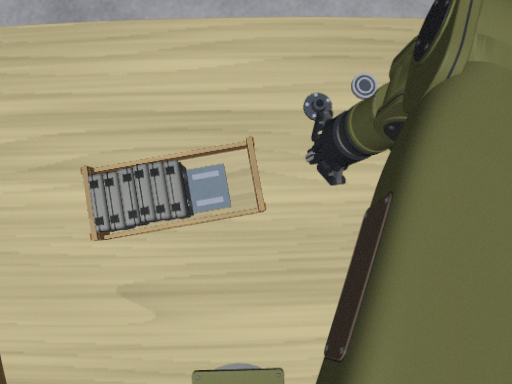

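```bash
python3 - <<'E'
from h import *
np.set_printoptions(suppress=True,precision=4)
ct=get_calibration('top');T=lambda p:(75+p[0]/4,130+p[1]/4)
print([w2t(p) for p in plane(ct,[T(x) for x in [(597,135),(623,305),(641,130),(666,304)]],.017)])
o=get_obs();print(o['time'],o['wrist_force'],np.abs(o['qvel']).max())
E
```

```text
[array([ 0.0454, -0.1122,  0.017 ]), array([-0.0521, -0.1112,  0.017 ]), array([ 0.0441, -0.1372,  0.017 ]), array([-0.0555, -0.135 ,  0.017 ])]
27.375 [0.2168 0.3081 0.3067] 0.027440391080570652
```

>>> {"name": "carry_out", "arguments": {
  "moves": [
    [[0, 0, 0], [0, 0, 0], 0],
    [[0, 0, 0], [0, 0, 0], 0],
    [[0, 0, 0], [0, 0, 0], 0],
    [[0, 0, 0], [0, 0, 0], 0]
  ]
}}

```text
time: 27.88
eef_pos: [0.5432, -0.1421, 0.2147]
orientation: [1.266, 1.462, -0.982]
wrist_force: [0.3, 0.7, -0.7]
finger_gap: 0.0
```

```bash
python3 -c "
from cell import *
print(get_obs()['time'],get_obs()['wrist_force'])
print(sign_off())"
```

```text
27.875 [ 0.31555006  0.7087823  -0.66027106]
the job is handed in; nothing more can be done
None
```

I put the loose full-size case back in the gap and slid the bookend up until the row was snug, then handed the job in at 27.9 s. No verdict was reported.

**Last checks:**
- **Case height:** the new case's latches stood at z = 104 mm, level with its neighbours. It is about 31 mm from b and 33 mm from c.
- **Row and bookend:** all six cases looked upright in the last top and side pictures. The bookend face is at about tray y = -23 mm; it had to be above -32 mm.
- **Robot:** the arm is clear of everything.

**What did not go smoothly:**
- **Cases leaned:** while I eased the case in, c, d and e leaned about 0.3 rad against the bookend. I estimated that from the pictures, with c perhaps 0.32, and the limit is 0.4. c righted itself when I released the case; d and e came upright during the first bookend push.
- **Short drop:** at release the case sank its last 17 mm or so on its own. It was already below the height where a fall counts, but I had no reading of how hard it touched down.
- **Firm press:** pressing it home reached about 41 N at the wrist, firmer than I intended.
- **First bookend push stalled:** it stopped at 26 N with the bookend moved only about 8 mm, probably because the gripper's links touched the row. A second push with the tool turned 90° worked at under 10 N.
- **Not fully rechecked:** the arm hid the small case and the spring in the last picture. Both were in place in earlier pictures, the small case partly hidden in the latest of them, and I did not work near either after that.

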